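# Make a flat-disc sharpener ready for work

### The job

The abrasive disc of the bench sharpener has just been changed and its star knob is still loose, but the platter spins freely with the knob. Take the lock key from its holder on the machine and lay it in the lock so that its nose stands between two lugs of the platter, turn the star knob clockwise until it is fully tight, and put the key back in its holder. Also raise the machine's hinged tool rest to 30 degrees, and lay every loose tool that waits to the right of the machine (paring chisel, edge beveller, awl; not all are always there) in the rack on the left, one to a notch, across both rails with the blade pointing away from the robot; leave the other things alone.

Things in the scene. Friction and masses are not known exactly. Their poses are not given: they have to be found in the camera images.
- sharpener: flat-disc sharpener, fixed, stands differently each start: grey housing 180 x 300 mm, deck 63 mm high. Origin under its middle on the platter's axis; x away from the robot, y left. On the left of the deck two like saddles (the lock, in line with the axis; the key holder behind it): cheeks 20 mm apart, 40 mm long, flared on top, to 86 mm over the table; floor at 66 mm. Tool rest on the right.
- lock_seat (a point): on the machine: where the centre of the key's finger grip comes when the key lies in the lock, 118 mm left of the platter's axis, 94 mm over the table. The key lies between the cheeks along the machine's y, flat on the floor strip, its nose toward the platter, 13 mm deep between two lugs (5 mm more or less along y does not matter). Axes as the machine's.
- park_seat (a point): on the machine: where the centre of the key's finger grip is when the key lies in its holder, the saddle 62 mm behind the lock (farther from the robot), clear of the platter; 94 mm over the table. Axes as the machine's.
- key_grip (a point): centre of the finger grip of the loose lock key (0.12 kg), 28 mm over its underside. Steel bar 14 x 80 x 12 mm (its length is its own y) with a black upright finger grip on its outer half: 14 mm thick (x), 34 mm long (y), 12 to 42 mm over the underside. The nose is the -y end, 57 mm from this point; the other end is 23 mm away. Starts in its holder, axes along the machine's.
- platter (a joint): turn of the platter in the machine, clockwise from above, rad; spins freely (0.01 N m), no stop. 148 mm over six lugs 60 degrees apart; lugs 26 mm wide, 66 to 80 mm over the table, 54 to 74 mm from the axis. At 0 and every multiple of 1.047 the middle of a gap between lugs faces the lock; the key goes in within 0.15 rad of that, otherwise it lies on a lug.
- clamp_knob (a joint): turn of the star knob relative to the platter, rad; grows as it is tightened (clockwise from above). It starts between 0.1 and 1.0; the knob is fully tight at its hard stop at 4.8, so it takes several grasps. It drags with about 0.16 N m on the platter, so while the platter is free both turn together and this value does not change.
- knob_grip (a point): on the axis of the black six-lobed star knob above the middle of the platter, at the height to grip it. The knob is 50 mm over opposite lobes and 45 mm across two pairs of lobes; its lobes reach 7.5 mm above and below this point, under them is a hub 24 mm thick; the abrasive disc lies 29 mm below this point. The point turns with the knob: opposite lobes lie along its x axis, and every 60 degrees.
- tool_rest (a joint): angle of the tool rest, rad: 0 lying level, grows as its outer edge is raised, at most 1.2; starts between 0 and 0.15 and stays where it is left (stiff hinge, 0.3 N m). 30 degrees is 0.524; a long red mark on the quadrant plate at its side, toward the robot, shows it.
- rest_hinge (a point): middle of the hinge line of the tool rest, which runs along the machine's x, 82 mm to the right of the platter's axis and 90 mm over the table. Axes as the machine's.
- rest_tab (a point): centre of the black thumb tab on the outer edge of the tool rest, 65 mm from the hinge line along the rest and 13 mm above its plane; the tab is 22 mm wide (along the hinge), 12 mm thick and stands 22 mm up from the plane of the rest; taken by its two ends along the hinge it can swivel between the fingers.
- tool_rack: wooden rack, fixed, stands differently each start left of the machine: base 130 x 196 mm, 8 mm thick, two cross rails 16 mm wide, 50 mm in front of and behind its middle. Origin under its middle; x away from the robot, along the tools. Rail floor 30 mm over the table; half-round ridges 14 mm high part three notches, 34 mm wide, 56 mm apart; between the rails it is free down to the base.
- notch_1 (a point): right-hand notch of the rack: its middle, half-way between the two rails, at the height of the rails' floor. Axes as the rack's.
- notch_2 (a point): middle notch, likewise.
- notch_3 (a point): left-hand notch, likewise.
- chisel_grip (a point): centre of the handle of the paring chisel (0.06 kg, 157 mm long); its length is its own y, blade toward +y. Handle 26 mm wide and high, 92 mm long, from 53 mm behind this point to 39 mm ahead of it; the blade's end lies 103 mm ahead. 13 mm over the table when it lies there. None if it is absent.
- chisel_tip (a point): cutting end of the chisel.
- beveller_grip (a point): centre of the handle of the edge beveller (0.06 kg, 144 mm long, dark brown handle, thin shank with a small forked end); its length is its own y, shank toward +y. Handle 26 mm wide and high, 93 mm long, from 52 mm behind this point to 41 mm ahead of it; the cutting end lies 92 mm ahead. 13 mm over the table when it lies there. None if absent.
- beveller_tip (a point): cutting end of the beveller.
- awl_grip (a point): centre of the handle of the awl (0.06 kg, 148 mm long, pale pear-shaped handle, thin pointed blade); its length is its own y, blade toward +y. Handle 26 mm wide and high, 93 mm long, from 54 mm behind this point to 39 mm ahead of it; the point lies 94 mm ahead. 13 mm over the table when it lies there. None if absent.
- awl_tip (a point): point of the awl.
- wax: bystander: yellow block of wax, 34 x 52 x 22 mm.
- spool: bystander: spool of white thread, 38 x 38 x 50 mm.
- dropper: bystander: small brown dropper bottle, 33 x 33 x 102 mm.

How it is judged:
By the outcome, as a careful person would: the job done as asked, in the order asked, and still so for the second after the job is handed in, with the robot touching nothing.
Of chisel, beveller, awl only 2 to 3 are there at a start; the rules pass over those that are not, and their reading is None.
At some moment in a run one of chisel, beveller, awl may be knocked a few centimetres aside while the robot is not near it.
It also fails if it takes over 210 s, if anything falls off the work surface, if the arm or the gripper's body presses on something with over 40 N, if the wrist force passes 120 N, or if a joint passes its speed limit or range.

### The arm

A 7-joint arm with a two-finger parallel gripper is mounted at the origin on the work surface; the furniture and walls round the work are solid. World frame = base frame: x ahead of the robot, y to its left, z up, the work surface at z = 0. Lengths are in mm, angles in rad, forces in N, time in s.
With the tool pointing down it reaches from about 425 to 875 mm from the base axis. Payload 4.7 kg.
Tool frame: the origin (TCP) lies on the centre line of the jaws, within the pads' length; the fingertips stand 25 mm ahead of it and the grasp point (between the pads) lies 6 mm ahead of it (arm.tips_ahead is the distance from the TCP to the fingertips, in mm); z points along the fingers, y is the line along which they close (so a half turn about z gives the same grasp; the last joint's range is limited). The gripper opens to 87 mm and grips with 3 to 60 N. Pads are 19 mm wide; open, the fingers measure 117 mm over their backs; the gripper's body (75 mm by 190 mm) begins 51 mm behind the grasp point.
Start: joints at [-1.324, 0.321, -0.07, 1.45, 0.023, 1.371, -0.057], TCP at [149.982, 632.478, 247.587] pointing down, gripper open.
Joint ranges: [-2.86, 2.86], [-0.3, 2.09], [-1.38, 1.24], [0.06, 2.45], [-1.56, 4.7], [0.09, 2.05], [-2.69, 2.69]. Speed limits (rad/s): [2.57, 2.57, 3.14, 3.14, 3.14, 3.14, 3.14].

### API

Orientations are given as a rotation vector (axis times angle).
In Python, from station import arm gives the robot as it stands. The module is installed in compiled form; this text tells all that it offers.
- The arm moves only by the tool arm_command, never from a script. Its argument "series" is one flat list of numbers, 7 for each row, row after row: the shift along the tool's x, y, z in cm, then the turn, a rotation vector about the tool's x, y, z in rad, then the opening, from 0 (shut) to 1 (fully open). A call has 1 to 20 rows; each row shifts and turns the commanded pose from where the row before left it, along the tool's axes as they then stand; what a row does not reach is not made up. A row lasts 1/12 s, in which the tool goes at most 41.7 mm and 7.16 degrees, less where a joint would pass 70% of its speed; a pose out of reach is approached as far as the arm can. A call with a gripper value outside its range is refused whole. The fingers move at their own pace and stop on an object; "squeeze" is the grip in N (left out, the last holds). Time passes only in rows, so rows that do not move let the fingers close. It gives the time, the measured TCP pose, the force, the opening and the grip force at its end, in the units of the state.
- arm.get_obs(): the state, without advancing time (a new reading comes with each control period).
- arm.camera(name): name is "scene" or "side" or "wrist"; returns the picture (384x512x3 uint8, red, green, blue); there is no depth.
- arm.get_calibration(name): a dict with "fx", "fy", "cx", "cy" (pixels), "R" (3x3) and "t" (3): a world point X has camera coordinates R X + t. Camera axes: x right, y down, z forward; pixel columns grow to the right and rows downward; lengths in mm; the calibration is good to about 2 mm. A picture is of the moment at which its call begins: read the wrist's pose just before it. get_calibration takes no time and is no camera call; for the wrist camera it gives the pose at the moment of the call.
- arm.job_done(): hands the job in; it is judged then, once.
Trained networks look in the newest picture that a camera, given by its name, has taken for a name from the list of things; names that differ only in an ending like _2 or _b are one class to them, and where a whole thing is asked for, a point or a joint stands for the part that bears it (a point fixed in the world has none). Each returns a list of dicts, best first, with "confidence" (0 to 1); they miss things now and then, are a little off and sometimes report something else, mostly with a low value. They report only what shows in the picture. A call takes as long as a camera call.
- arm.find_in(camera, target): "box" ([centre column, centre row, width, height] as shares, 0 to 1, of the picture: columns of its width, rows of its height, round what is visible of it).
- arm.tip_of(camera, target): "point" ([column, row] as shares, 0 to 1, of the picture: columns of its width, rows of its height: a listed point, or the origin of a listed thing).
The state is a dict: "clock": time; "q": joint angles; "dq": joint speeds; "joint_torque": joint torques, N m; "tcp_pos": TCP position; "orientation": TCP orientation; "force": force on the tool from outside, world axes, zero at the start; "wrist_torque": the same for the moment, N m; "gripper_width": finger opening in mm; "finger_force": force on a finger pad.
Only numpy, scipy, OpenCV 4.12 (cv2) and the standard library are available. Lean on these libraries where they do the work, as an engineer would, in place of code of your own. Each camera call takes 0.05 s, during which the arm holds its last target. There are 200 camera calls.

## Working session

There is one attempt and no reset: what is moved stays moved. The work goes in short steps, Python scripts to look and compute and a tool call to move; the robot and the scene stay as the last step left them, time stands still between calls to the robot, and variables do not carry over. Pictures are saved under pics/ and viewed, at most 14 in all, crops included, and the job is handed in when it is done.

Besides the shell and the picture viewer there is one more tool, called after "Call:" as name(argument=value, ...), one argument or row to a line, values as JSON. arm_command: Moves the arm, as the interface text tells. Its arguments: {"type":"object","properties":{"series":{"type":"array"},"squeeze":{"type":"number"}},"required":["series"]}

```bash
mkdir -p pics
cat > h.py <<'E'
import numpy as np, cv2
from scipy.spatial.transform import Rotation as Ro
from station import arm
def cal(c):
    k=arm.get_calibration(c); return k
def px(c,p): return np.array([p[0]*512,p[1]*384])
def ray(k,uv):
    R=np.array(k["R"]);t=np.array(k["t"])
    d=R.T@np.array([(uv[0]-k["cx"])/k["fx"],(uv[1]-k["cy"])/k["fy"],1]); return -R.T@t,d
def atz(k,uv,z):
    o,d=ray(k,uv); return o+d*(z-o[2])/d[2]
def proj(k,X):
    c=np.array(k["R"])@np.array(X,float)+np.array(k["t"]); return np.array([k["fx"]*c[0]/c[2]+k["cx"],k["fy"]*c[1]/c[2]+k["cy"]])
def save(c,n):
    im=arm.camera(c); cv2.imwrite("pics/"+n,im[:,:,::-1]); return im
def tip(c,t,z=None,n=1,k=None):
    k=k or cal(c); out=[]
    for r in arm.tip_of(c,t)[:n]:
        uv=px(c,r["point"]); out.append((round(r["confidence"],2),uv.round(1).tolist(),None if z is None else atz(k,uv,z).round(1).tolist()))
    return out
def st():
    o=arm.get_obs(); print(round(o["clock"],2),np.round(o["tcp_pos"],1),np.round(o["orientation"],3),"q",np.round(o["q"],2),"F",np.round(o["force"],1),"w",round(o["gripper_width"],1),round(float(np.max(o["finger_force"])),1)); return o
def togo(pos,xdir=None,ydir=None):
    "shift in tool axes (cm) to a TCP position"
    o=arm.get_obs();R=Ro.from_rotvec(o["orientation"]).as_matrix()
    return (R.T@(np.array(pos)-o["tcp_pos"])/10).round(2)
E
python3 - <<'E'
from h import *
st()
print(Ro.from_rotvec(arm.get_obs()["orientation"]).as_matrix().round(2))
Z=dict(lock_seat=94,park_seat=94,key_grip=94,knob_grip=None,rest_hinge=90,rest_tab=105,tool_rack=0,notch_1=30,notch_3=30,chisel_grip=13,chisel_tip=8,beveller_grip=13,beveller_tip=10,awl_grip=13,awl_tip=10,sharpener=0,clamp_knob=110)
Z["knob_grip"]=110
for c in("scene","side"):
    save(c,c+"0.png"); k=cal(c); print(c,"cam at",(-np.array(k["R"]).T@k["t"]).round(0))
    for t,z in Z.items(): print(t,tip(c,t,z,3 if 'notch' in t else 1,k))
im=np.hstack([cv2.imread("pics/scene0.png"),cv2.imread("pics/side0.png")])
E
```

```text
0.0 [149.9 632.  246.5] [-3.65e-01 -3.12e+00  3.00e-03] q [-1.32  0.32 -0.07  1.45  0.02  1.37 -0.06] F [-0.6 -0.5  0.6] w 86.9 0.0
[[-0.97  0.23 -0.  ]
 [ 0.23  0.97 -0.  ]
 [-0.   -0.   -1.  ]]
scene cam at [-141. -719. 1121.]
lock_seat [(0.9, [245.7, 163.0], [457.6, 110.8, 94.0])]
park_seat []
key_grip [(0.73, [215.0, 155.3], [393.8, 200.9, 94.0])]
knob_grip [(0.52, [265.2, 181.8], [450.1, -5.8, 110.0])]
rest_hinge [(0.59, [279.1, 198.7], [453.9, -73.6, 90.0])]
rest_tab [(0.63, [213.8, 121.9], [478.7, 339.0, 105.0])]
tool_rack [(0.62, [207.5, 152.7], [427.5, 312.5, 0.0])]
notch_1 [(0.98, [196.5, 135.2], [429.2, 389.2, 30.0]), (0.95, [215.1, 154.4], [430.0, 261.8, 30.0]), (0.78, [205.2, 147.1], [421.2, 314.9, 30.0])]
notch_3 [(0.98, [196.5, 135.2], [429.2, 389.2, 30.0]), (0.95, [215.1, 154.4], [430.0, 261.8, 30.0]), (0.78, [205.2, 147.1], [421.2, 314.9, 30.0])]
chisel_grip [(0.65, [310.2, 289.5], [360.2, -341.7, 13.0])]
chisel_tip [(0.62, [327.1, 315.0], [349.0, -425.6, 8.0])]
beveller_grip []
beveller_tip []
awl_grip [(0.62, [346.0, 258.3], [516.7, -326.0, 13.0])]
awl_tip []
sharpener [(0.86, [263.9, 202.7], [453.0, -1.6, 0.0])]Traceback (most recent call last):
  File "<stdin>", line 8, in <module>
  File "h.py", line 18, in tip
    for r in arm.tip_of(c,t)[:n]:
             ~~~~~~~~~~^^^^^
ValueError: it knows: awl_grip, awl_tip, beveller_grip, beveller_tip, chisel_grip, chisel_tip, dropper, key_grip, knob_grip, lock_seat, notch, park_seat, rest_hinge, rest_tab, sharpener, spool, tool_rack, wax
```

View pics/scene0.png

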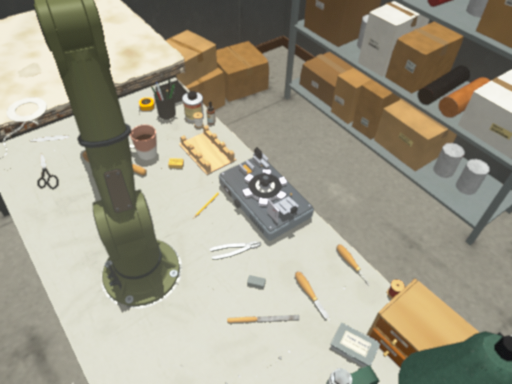

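The scene view shows the rack at about (208,150), the sharpener at (265,195) with its knob at (265,183), and two tools at about (310,290) and (350,262).

Run:
```python
from h import *
Z=dict(lock_seat=94,park_seat=94,key_grip=94,knob_grip=110,rest_hinge=90,rest_tab=105,tool_rack=0,notch=30,chisel_grip=13,chisel_tip=8,beveller_grip=13,beveller_tip=10,awl_grip=13,awl_tip=10,sharpener=0)
for c in("side",):
    save(c,c+"0.png"); k=cal(c); print(c,"cam at",(-np.array(k["R"]).T@k["t"]).round(0))
    for t,z in Z.items(): print(t,tip(c,t,z,3 if 'notch' in t else 1,k))
```

```text
side cam at [ 470. 1138.  868.]
lock_seat [(0.69, [251.1, 218.1], [454.8, 129.6, 94.0])]
park_seat [(0.73, [225.7, 221.8], [531.0, 143.3, 94.0])]
key_grip [(0.54, [228.4, 218.7], [523.1, 128.6, 94.0])]
knob_grip [(0.62, [271.7, 164.2], [371.9, -161.0, 110.0])]
rest_hinge [(0.65, [249.8, 184.5], [453.4, -63.0, 90.0])]
rest_tab [(0.78, [249.4, 167.6], [452.1, -150.3, 105.0])]
tool_rack [(0.71, [247.7, 169.2], [456.7, -315.5, 0.0])]
notch [(0.98, [262.8, 264.9], [426.8, 265.5, 30.0]), (0.78, [262.3, 278.8], [431.1, 319.4, 30.0]), (0.62, [265.0, 292.5], [426.5, 369.2, 30.0])]
chisel_grip [(0.59, [232.9, 165.1], [515.6, -329.5, 13.0])]
chisel_tip [(0.59, [274.8, 150.8], [337.5, -448.4, 8.0])]
beveller_grip [(0.5, [229.8, 217.7], [524.1, 17.8, 13.0])]
beveller_tip [(0.46, [231.6, 164.5], [521.2, -339.6, 10.0])]
awl_grip []
awl_tip []
sharpener [(0.94, [249.5, 221.4], [458.7, 25.0, 0.0])]
```

View pics/side0.png

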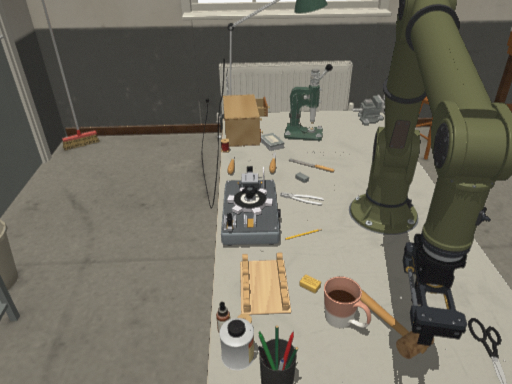

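Call:
arm_command(
  series=[-2.9,-2.15,-1.25,0,0,0,1,-2.9,-2.15,-1.25,0,0,0,1,-2.9,-2.15,-1.25,0,0,0,1,-2.9,-2.15,-1.25,0,0,0,1,-2.9,-2.15,-1.25,0,0,0,1,-2.9,-2.15,-1.25,0,0,0,1,-2.9,-2.15,-1.25,0,0,0,1,-2.9,-2.15,-1.25,0,0,0,1,-2.9,-2.15,-1.25,0,0,0,1,-2.9,-2.15,-1.25,0,0,0,1,-2.9,-2.15,-1.25,0,0,0,1,-2.9,-2.15,-1.25,0,0,0,1,0,0,0,0,0,0.12,1,0,0,0,0,0,0.12,1,0,0,0,0,0,0.12,1,0,0,0,0,0,0.12,1,0,0,0,0,0,0.12,1,0,0,0,0,0,0.12,1,0,0,0,0,0,0.12,1,0,0,0,0,0,0.12,1],
)

```text
clock: 3.32
tcp_pos: [429.0, 301.1, 397.7]
orientation: [1.772, 2.594, 0.001]
force: [-0.2, -0.4, 0.1]
gripper_width: 87.1
finger_force: 0.0
```

Call:
arm_command(
  series=[0,0,0,0,0,0.12,1,0,0,0,0,0,0.12,1,0,0,0,0,0,0.12,1,0,0,0,0,0,0.017,1,0,0,0,0,0,0,1,0,0,0,0,0,0,1],
)

```text
clock: 3.82
tcp_pos: [429.0, 301.1, 397.7]
orientation: [-2.217, -2.226, -0.0]
force: [-0.0, -0.8, 0.2]
gripper_width: 87.3
finger_force: 0.0
```

Run:
```python
from h import *
o=st(); print(Ro.from_rotvec(o["orientation"]).as_matrix().round(3))
save("wrist","w1.png"); k=cal("wrist"); print("cam",(-np.array(k["R"]).T@k["t"]).round(0), np.array(k["R"]).round(2).tolist())
for t,z in dict(notch=30,tool_rack=0,lock_seat=94,park_seat=94,key_grip=94,knob_grip=110).items(): print(t,tip("wrist",t,z,3 if t=='notch' else 1,k))
```

```text
3.82 [429.  301.1 397.7] [-2.217 -2.226 -0.   ] q [-0.91  0.02  0.25  1.51 -0.    1.62 -0.65] F [-0.  -0.8  0.2] w 87.3 0.0
[[-0.004  1.     0.   ]
 [ 1.     0.004  0.   ]
 [ 0.     0.    -1.   ]]
cam [429. 383. 534.] [[1.0, 0.01, 0.0], [0.0, -0.95, 0.3], [0.0, -0.3, -0.95]]
notch [(0.96, [252.7, 143.8], [426.2, 312.3, 30.0]), (0.88, [258.0, 179.1], [435.4, 252.6, 30.0]), (0.71, [251.9, 101.5], [424.7, 378.6, 30.0])]
tool_rack [(0.81, [248.9, 142.0], [419.4, 311.1, 0.0])]
lock_seat [(0.84, [271.7, 268.9], [458.2, 118.3, 94.0])]
park_seat [(0.83, [310.1, 266.7], [520.6, 122.7, 94.0])]
key_grip [(0.73, [309.9, 260.2], [519.5, 134.6, 94.0])]
knob_grip [(0.88, [268.6, 334.3], [454.6, 2.3, 110.0])]
```

View pics/w1.png

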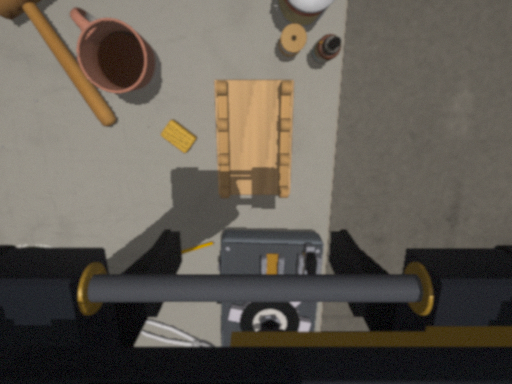

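The wrist view shows the rack (cols 216–292, rows 80–196), nearly aligned with the world, the dropper and spool beyond it, and the machine at the bottom with the lock at (272,262) and the key holder at (310,262). Next I'll look straight down on the machine.

Call:
arm_command(
  series=[-3.6,0.26,0,0,0,0,1,-3.6,0.26,0,0,0,0,1,-3.6,0.26,0,0,0,0,1,-3.6,0.26,0,0,0,0,1,-3.6,0.26,0,0,0,0,1,-3.6,0.26,0,0,0,0,1,-3.6,0.26,0,0,0,0,1,-3.6,0.26,0,0,0,0,1,-3.6,0.26,0,0,0,0,1,-3.6,0.26,0,0,0,0,1,0,0,0,0,0,0,1,0,0,0,0,0,0,1],
)

```text
clock: 5.17
tcp_pos: [455.3, -61.3, 397.9]
orientation: [-2.226, -2.217, -0.002]
force: [0.5, 0.8, 0.7]
gripper_width: 87.3
finger_force: 0.0
```

Run:
```python
from h import *
o=st(); 
im=save("wrist","w2.png"); k=cal("wrist")
cv2.imwrite("pics/w2c.png",cv2.resize(im[0:300,100:450,::-1],(700,600),interpolation=cv2.INTER_CUBIC))
for t,z in dict(notch=30,sharpener=0,lock_seat=94,park_seat=94,key_grip=94,knob_grip=110,rest_hinge=90,rest_tab=105,tool_rack=0).items(): print(t,tip("wrist",t,z,3 if t=='notch' else 1,k))
```

```text
5.17 [455.3 -61.3 397.9] [-2.226e+00 -2.217e+00 -2.000e-03] q [-0.64 -0.18  0.62  1.65  0.1   1.63 -0.03] F [0.5 0.8 0.7] w 87.3 0.0
notch []
sharpener [(0.85, [253.8, 107.7], [454.4, 8.5, 0.0])]
lock_seat [(0.71, [256.8, 19.1], [458.5, 119.9, 94.0])]
park_seat [(0.88, [307.2, 14.0], [522.5, 125.7, 94.0])]
key_grip [(0.59, [303.9, 9.0], [518.1, 131.3, 94.0])]
knob_grip [(0.67, [254.1, 113.1], [455.1, 4.5, 110.0])]
rest_hinge [(0.77, [252.7, 169.7], [453.1, -77.5, 90.0])]
rest_tab [(0.73, [255.9, 214.0], [457.9, -141.9, 105.0])]
tool_rack []
```

View pics/w2c.png

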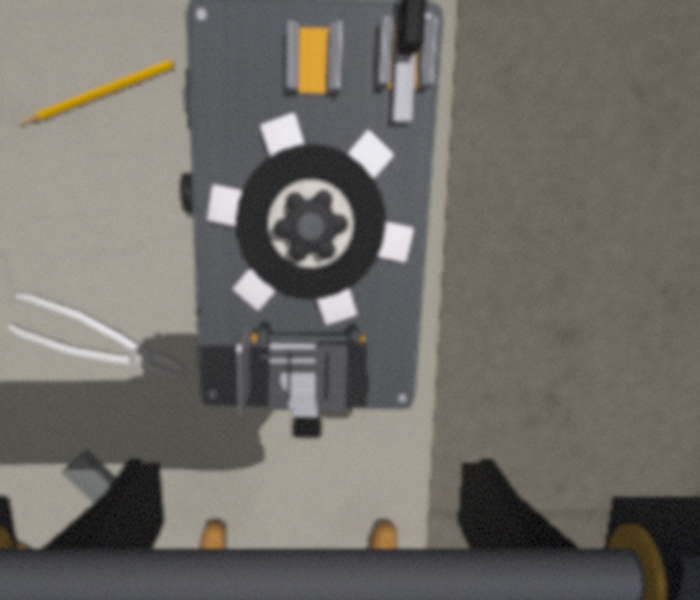

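```bash
cat >> h.py <<'E'
def platter(im,k,c,hint=None):
    "bearing (world, rad, mod 60deg) of lugs from white blobs around axis c"
    hsv=cv2.cvtColor(im,cv2.COLOR_RGB2HSV); m=((hsv[...,2]>185)&(hsv[...,1]<40)).astype(np.uint8)
    n,l,s,ce=cv2.connectedComponentsWithStats(m); out=[]
    for i in range(1,n):
        if s[i,4]<40: continue
        X=atz(k,ce[i],80); d=X[:2]-c
        r=np.hypot(*d)
        if 56<r<74: out.append((np.arctan2(d[1],d[0]),r,s[i,4],X[:2].round(1).tolist()))
    return out
E
python3 - <<'E'
from h import *
im=cv2.imread("pics/w2.png")[:,:,::-1].copy(); k=cal("wrist")
for p in [(200,7),(206,197),(301,199)]: print(atz(k,p,63).round(1))
c=np.array([455,2.])
L=platter(im,k,c)
for a in L: print(np.degrees(a[0]).round(1),a[1:])
P=np.array([a[3] for a in L])
A=np.c_[2*P,np.ones(len(P))]; s=np.linalg.lstsq(A,(P**2).sum(1),rcond=None)[0]; print("circle",s[:2],np.sqrt(s[2]+s[0]**2+s[1]**2))
# saddle lock orange strip corners (crop)
for q in [(302,27),(328,27),(301,92),(326,95)]: print("strip",atz(k,(100+q[0]/2,q[1]/2),66).round(1))
for q in [(396,62),(412,62),(392,122),(412,122)]: print("key",atz(k,(100+q[0]/2,q[1]/2),78).round(1))
lob=[(324,199),(345,222),(328,250),(298,249),(277,227),(293,200)]
X=np.array([atz(k,(100+a/2,b/2),117)[:2] for a,b in lob]);m=X.mean(0);print("knob",m,np.degrees(np.arctan2(*(X-m).T[::-1])).round(0))
E
```

```text
[381.3 141.3  63. ]
[ 377.5 -128.5   63. ]
[ 531.1 -131.3   63. ]
106.4 (np.float64(66.59290308069363), np.int32(267), [436.2, 65.9])
50.0 (np.float64(66.74972563027455), np.int32(262), [497.9, 53.1])
164.5 (np.float64(63.04385410687771), np.int32(231), [394.2, 18.8])
-7.7 (np.float64(63.54546319379927), np.int32(221), [518.0, -6.5])
-133.4 (np.float64(59.77911239308166), np.int32(196), [413.9, -41.4])
-69.2 (np.float64(60.00057521169236), np.int32(192), [476.4, -54.1])
circle [456.00553294   5.78137972] 63.225697393004126
strip [450.3 133.1  66. ]
strip [467.8 133.1  66. ]
strip [449.6  93.1  66. ]
strip [467.   91.3  66. ]
key [513.2 109.8  78. ]
key [523.9 109.9  78. ]
key [512.1  72.9  78. ]
key [525.9  72.9  78. ]
knob [456.69642105   6.19108328] [  62.    5.  -55. -118. -176.  127.]
```

The machine view shows six white lugs, the star knob in the middle, the empty lock at (312,60) and the key in its holder at (405,60). From this I get the axis at (456,6), yaw about -0.9°. The nearest gap is about 10.6° clockwise of the lock, so I grip the knob across two lobe pairs and turn the platter counter-clockwise.

Call:
arm_command(
  series=[1.35,0.01,3.2,0,0,0,0.8,1.35,0.01,3.2,0,0,0,0.8,1.35,0.01,3.2,0,0,0,0.8,1.35,0.01,3.2,0,0,0,0.8,1.35,0.01,3.2,0,0,0,0.8,0,0,0,0,0,0.113,0.8,0,0,0,0,0,0.113,0.8,0,0,0,0,0,0.113,0.8,0,0,0,0,0,0.113,0.8,0,0,3,0,0,0,0.8,0,0,3,0,0,0,0.8,0,0,3,0,0,0,0.8,0,0,2.9,0,0,0,0.8,0,0,0,0,0,0,0.8,0,0,0,0,0,0,0.8],
)

```text
clock: 6.92
tcp_pos: [454.9, 8.6, 117.9]
orientation: [-2.661, -1.668, 0.005]
force: [0.1, 0.7, 0.6]
gripper_width: 69.6
finger_force: 0.0
```

Call:
arm_command(
  series=[0,0,0,0,0,0,0.3,0,0,0,0,0,0,0.3,0,0,0,0,0,0,0.3,0,0,0,0,0,0,0.3,0,0,0,0,0,0,0.3,0,0,0,0,0,0,0.3,0,0,0,0,0,0,0.3,0,0,0,0,0,0,0.3],
  squeeze=15,
)

```text
clock: 7.58
tcp_pos: [458.1, 8.6, 119.8]
orientation: [2.66, 1.667, 0.007]
force: [5.8, -1.1, 1.3]
gripper_width: 44.1
finger_force: 15.0
```

Run:
```python
from h import *
o=st(); R=Ro.from_rotvec(o["orientation"]).as_matrix(); print("tool y bearing",np.degrees(np.arctan2(R[1,1],R[0,1])))
im=save("wrist","w3.png"); k=cal("wrist")
for a in platter(im,k,np.array([456,5.8])): print(np.degrees(a[0]).round(1),a[1:])
```

```text
7.58 [458.1   8.6 119.8] [2.66  1.667 0.007] q [-0.63  0.    0.56  2.08 -0.    1.05 -0.52] F [ 5.8 -1.1  1.3] w 44.1 15.0
tool y bearing -25.847470991434292
47.0 (np.float64(61.753920661449534), np.int32(1629), [498.1, 51.0])
108.3 (np.float64(60.16726987271413), np.int32(1466), [437.1, 62.9])
-5.9 (np.float64(65.8841299832761), np.int32(489), [521.5, -1.0])
-17.5 (np.float64(59.07158473803071), np.int32(72), [512.3, -12.0])
```

View pics/w3.png

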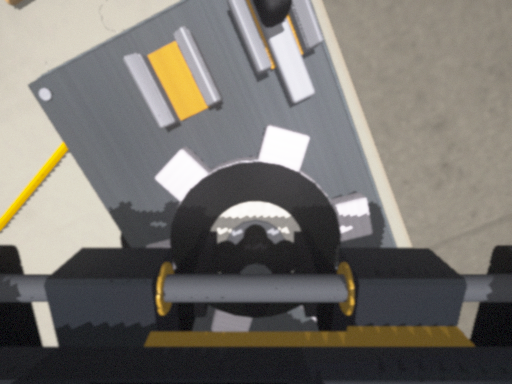

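The knob is held (44 mm wide); the lugs appear at (183,175) and (284,148), with the gap midway between them. I'll turn 10.5° counter-clockwise, release and rise.

Call:
arm_command(
  series=[0,0,0,0,0,-0.062,0.3,0,0,0,0,0,-0.062,0.3,0,0,0,0,0,-0.062,0.3,0,0,0,0,0,0,0.3,0,0,0,0,0,0,0.3,0,0,0,0,0,0,0.8,0,0,0,0,0,0,0.8,0,0,0,0,0,0,0.8,0,0,0,0,0,0,0.8,0,0,-3,0,0,0,0.8,0,0,-3,0,0,0,0.8,0,0,-3,0,0,0,0.8,0,0,-3,0,0,0,0.8,0,0,0,0,0,0,0.8,0,0,0,0,0,0,0.8],
)

```text
clock: 8.88
tcp_pos: [456.5, 8.8, 239.8]
orientation: [2.495, 1.908, 0.004]
force: [-0.3, -0.4, -0.9]
gripper_width: 69.6
finger_force: 0.0
```

Run:
```python
from h import *
o=st(); R=Ro.from_rotvec(o["orientation"]).as_matrix(); print("tool y bearing",np.degrees(np.arctan2(R[1,1],R[0,1])))
im=save("wrist","w4.png"); k=cal("wrist")
for a in platter(im,k,np.array([457,5.])): print(np.degrees(a[0]).round(1),a[1:])
for t,z in dict(lock_seat=94,park_seat=94,key_grip=94,knob_grip=113).items(): print(t,tip("wrist",t,z,1,k))
```

```text
8.88 [456.5   8.8 239.8] [2.495 1.908 0.004] q [-0.65 -0.13  0.53  1.94  0.07  1.31 -0.4 ] F [-0.3 -0.4 -0.9] w 69.6 0.0
tool y bearing -15.194879452704749
60.3 (np.float64(60.281027707432095), np.int32(577), [486.8, 57.4])
121.7 (np.float64(62.17045020571529), np.int32(533), [424.4, 57.9])
-1.4 (np.float64(60.997165646003936), np.int32(483), [518.0, 3.5])
lock_seat [(0.92, [222.1, 68.5], [457.3, 118.5, 94.0])]
park_seat [(0.55, [292.1, 39.4], [519.8, 124.9, 94.0])]
key_grip [(0.97, [292.5, 35.8], [520.7, 127.4, 94.0])]
knob_grip [(0.9, [253.7, 197.5], [454.8, 6.2, 113.0])]
```

View pics/w4.png

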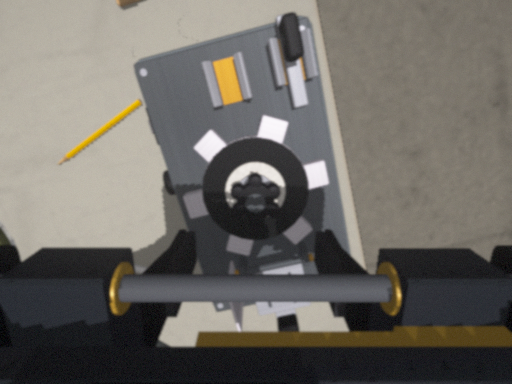

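The lugs now straddle the lock direction: (210,146) and (271,130) map to equal distances either side, so the gap faces 89.5°, within 1°. Now I fetch the key.

Call:
arm_command(
  series=[0,0,0,0,0,-0.125,0.5,0,0,0,0,0,-0.125,0.5,2.88,1.55,0,0,0,0,0.5,2.88,1.55,0,0,0,0,0.5,2.88,1.55,0,0,0,0,0.5,2.88,1.55,0,0,0,0,0.5,0,0,2,0,0,0,0.5,0,0,2,0,0,0,0.5,0,0,2,0,0,0,0.5,0,0,0,0,0,0,0.5,0,0,0,0,0,0,0.5],
)

```text
clock: 10.05
tcp_pos: [518.5, 122.5, 177.0]
orientation: [-2.237, -2.204, 0.006]
force: [0.7, 0.7, 0.3]
gripper_width: 43.4
finger_force: 0.0
```

Run:
```python
from h import *
o=st(); R=Ro.from_rotvec(o["orientation"]).as_matrix(); print("tool y bearing",np.degrees(np.arctan2(R[1,1],R[0,1])))
im=save("wrist","w5.png"); k=cal("wrist")
print(tip("wrist","key_grip",94,1,k),tip("wrist","park_seat",94,1,k))
print("expected grip px",proj(k,[520.5,123,94]), "grasp axis at 108",proj(k,[o["tcp_pos"][0],o["tcp_pos"][1],108]))
```

```text
10.05 [518.5 122.5 177. ] [-2.237 -2.204  0.006] q [-0.74  0.13  0.49  1.85 -0.06  1.19 -0.24] F [0.7 0.7 0.3] w 43.4 0.0
tool y bearing -0.874015084995941
[(0.58, [256.0, 205.4], [521.1, 126.7, 94.0])] [(0.94, [260.2, 208.9], [524.3, 123.8, 94.0])]
expected grip px [255.2424891  209.96953845] grasp axis at 108 [252.4244657  217.37606441]
```

View pics/w5.png

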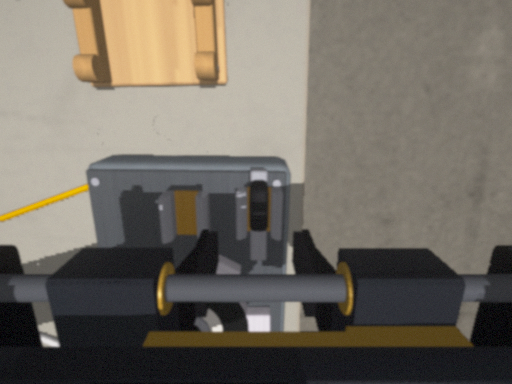

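The key's grip is at (259,208), between the open fingers and about 4 mm farther off in x than the jaw centre. I correct for that, descend and grip.

Call:
arm_command(
  series=[0.2,0.37,0,0,0,0,0.5,0,0,2.1,0,0,0,0.5,0,0,2.1,0,0,0,0.5,0,0,2.1,0,0,0,0.5,0,0,0,0,0,0,0.5,0,0,0,0,0,0,0.5,0,0,0,0,0,0,0.05,0,0,0,0,0,0,0.05,0,0,0,0,0,0,0.05,0,0,0,0,0,0,0.05,0,0,0,0,0,0,0.05,0,0,0,0,0,0,0.05,0,0,0,0,0,0,0.05,0,0,0,0,0,0,0.05],
  squeeze=25,
)

```text
clock: 11.37
tcp_pos: [523.5, 125.0, 116.0]
orientation: [2.238, 2.205, 0.001]
force: [-0.1, 0.2, 2.5]
gripper_width: 13.7
finger_force: 25.0
```

Run:
```python
from h import *
st()
```

```text
11.37 [523.5 125.  116. ] [2.238e+00 2.205e+00 1.000e-03] q [-0.72  0.2   0.48  1.9  -0.11  1.06 -0.21] F [-0.1  0.2  2.5] w 13.7 25.0
```

Call:
arm_command(
  series=[0,0,-1.9,0,0,0,0.05,0,0,-1.9,0,0,0,0.05,0,-1.55,0,0,0,0,0.05,0,-1.55,0,0,0,0,0.05,0,-1.55,0,0,0,0,0.05,0,-1.55,0,0,0,0,0.05,0,0,0,0,0,0,0.05,0,0,0,0,0,0,0.05,0,0,0,0,0,0,0.05],
)

```text
clock: 12.12
tcp_pos: [462.1, 125.8, 153.7]
orientation: [2.238, 2.204, 0.001]
force: [-0.0, -0.0, -0.2]
gripper_width: 13.7
finger_force: 25.0
```

Run:
```python
from h import *
o=st(); R=Ro.from_rotvec(o["orientation"]).as_matrix(); print("tool y bearing",np.degrees(np.arctan2(R[1,1],R[0,1])))
im=save("wrist","w6.png"); k=cal("wrist"); np.save("k6.npy",k,allow_pickle=True)
print(tip("wrist","key_grip",None,1,k),tip("wrist","lock_seat",94,1,k),tip("wrist","park_seat",94,1,k))
cv2.imwrite("pics/w6c.png",cv2.resize(im[100:300,110:410,::-1],(800,533),interpolation=cv2.INTER_CUBIC))
```

```text
12.12 [462.1 125.8 153.7] [2.238e+00 2.204e+00 1.000e-03] q [-0.78  0.02  0.46  2.   -0.01  1.13 -0.33] F [-0.  -0.  -0.2] w 13.7 25.0
tool y bearing -0.863937319066527
[(0.86, [252.9, 244.5], None)] [(0.78, [247.1, 229.0], [457.6, 121.2, 94.0])] [(0.97, [338.1, 223.7], [520.5, 124.3, 94.0])]
```

View pics/w6c.png

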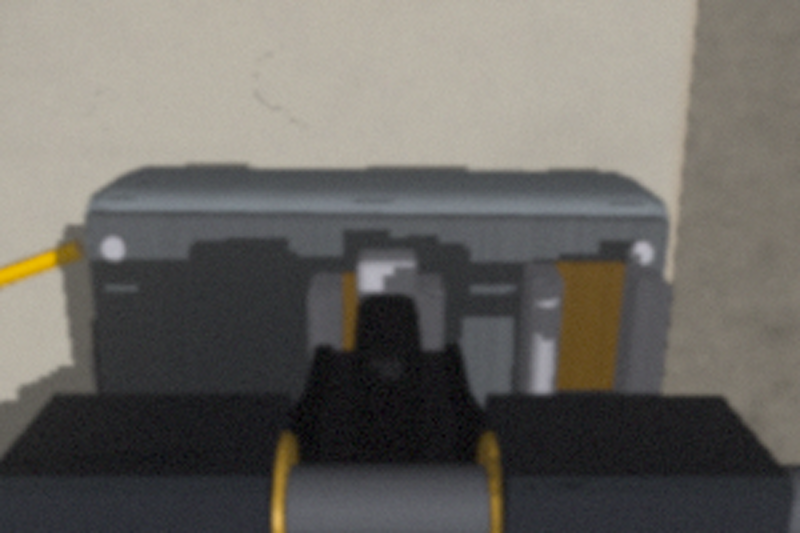

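Run:
```python
from h import *
k=np.load("k6.npy",allow_pickle=True).item()
f=lambda c,r,z: atz(k,(110+c/2.6667,100+r/2.6667),z).round(1)
print("park strip",f(557,325,66),f(625,325,66)); print("lock L cheek inner",f(342,310,66),f(354,350,66)); print("cheek outer top L,R",f(308,275,86),f(443,280,86)); print("cheek P top",f(525,265,86),f(668,280,86))
print("key bar end",f(358,275,112),f(416,265,112))
print("screws",f(112,248,63),f(643,252,63))
```

```text
park strip [513.4 114.2  66. ] [533.5 113.9  66. ]
lock L cheek inner [450.  119.8  66. ] [453.2 107.   66. ]
cheek outer top L,R [442.6 137.7  86. ] [478.2 135.8  86. ]
cheek P top [499.7 139.7  86. ] [537.7 134.9  86. ]
key bar end [456.8 146.4 112. ] [470.2 148.7 112. ]
screws [383.6 138.9  63. ] [537.9 135.5  63. ]
```

Call:
arm_command(
  series=[0,-0.06,0,0,0,0,0.05,0,0,1.25,0,0,0,0.05,0,0,1.25,0,0,0,0.05,0,0,0.8,0,0,0,0.05,0,0,0.45,0,0,0,0.05,0,0,0,0,0,0,0.05,0,0,0,0,0,0,0.05],
)

```text
clock: 12.9
tcp_pos: [461.0, 125.8, 116.2]
orientation: [2.238, 2.204, 0.0]
force: [1.0, -0.1, -0.3]
gripper_width: 13.8
finger_force: 25.0
```

Run:
```python
from h import *
st()
```

```text
12.9 [461.  125.8 116.2] [2.238 2.204 0.   ] q [-0.77  0.06  0.47  2.04 -0.03  1.05 -0.3 ] F [ 1.  -0.1 -0.3] w 13.8 25.0
```

The key lies flat in the lock (same height as in the holder, no reaction force). Releasing it and going to the knob.

Call:
arm_command(
  series=[0,0,0,0,0,0,0.5,0,0,0,0,0,0,0.5,0,0,0,0,0,0,0.5,0,0,0,0,0,0,0.5,0,0,-3,0,0,0,0.8,0,0,-3,0,0,0,0.8,0,0,-3,0,0,0,0.8,-2.95,0,0,0,0,0,0.8,-2.95,0,0,0,0,0,0.8,-2.95,0,0,0,0,0,0.8,-2.95,0,0,0,0,0,0.8,0,0,0,0,0,-0.115,0.8,0,0,0,0,0,-0.115,0.8,0,0,0,0,0,-0.115,0.8,0,0,0,0,0,-0.115,0.8,0,0,0,0,0,-0.115,0.8,0,0,0,0,0,-0.115,0.8,0,0,0,0,0,-0.115,0.8,0,0,0,0,0,-0.115,0.8],
)

```text
clock: 14.48
tcp_pos: [459.0, 7.8, 206.2]
orientation: [1.018, 2.972, 0.001]
force: [0.1, 0.3, -0.0]
gripper_width: 69.8
finger_force: 0.0
```

Call:
arm_command(
  series=[0,0,0,0,0,-0.115,0.8,0,0,0,0,0,-0.115,0.8,0,0,0,0,0,-0.115,0.8,0,0,0,0,0,-0.115,0.8,0,0,0,0,0,-0.115,0.8,0,0,0,0,0,-0.115,0.8,0,0,0,0,0,-0.115,0.8,0,0,0,0,0,-0.115,0.8,0,0,0,0,0,0,0.8,0,0,0,0,0,0,0.8,0,0,0,0,0,0,0.8],
)

```text
clock: 15.4
tcp_pos: [459.0, 7.9, 206.1]
orientation: [-0.394, 3.117, 0.0]
force: [0.4, -0.4, -1.2]
gripper_width: 69.9
finger_force: 0.0
```

Run:
```python
from h import *
o=st(); R=Ro.from_rotvec(o["orientation"]).as_matrix(); print("tool y bearing",np.degrees(np.arctan2(R[1,1],R[0,1])))
im=save("wrist","w7.png"); k=cal("wrist"); cv2.imwrite("pics/w7s.png",im[:,:,::-1])
s=save("scene","s7.png"); ks=cal("scene"); print(tip("scene","key_grip",94,1,ks), tip("wrist","knob_grip",113,1,k)); print("shift to axis",togo([459,8,119]))
```

```text
15.4 [459.    7.9 206.1] [-0.394  3.117  0.   ] q [-0.8  -0.11  0.69  1.98  0.07  1.25  1.69] F [ 0.4 -0.4 -1.2] w 69.9 0.0
tool y bearing 104.40759034795126
[(0.69, [247.9, 162.1], [466.1, 110.1, 94.0])] [(0.94, [248.0, 201.7], [456.3, 0.7, 113.0])]
shift to axis [-0.01  0.02  8.71]
```

View pics/w7.png

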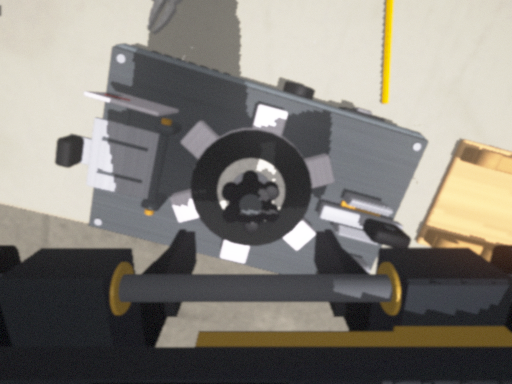

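The key lies in the lock at (360,222) with its nose between lugs (318,170) and (298,236). A knob lobe points up in the picture, so the jaws face lobe pairs. Descend, grip and turn clockwise.

Call:
arm_command(
  series=[0,0,2.9,0,0,0,0.8,0,0,2.9,0,0,0,0.8,0,0,2.85,0,0,0,0.8,0,0,0,0,0,0,0.8,0,0,0,0,0,0,0.3,0,0,0,0,0,0,0.3,0,0,0,0,0,0,0.3,0,0,0,0,0,0,0.3,0,0,0,0,0,0,0.3,0,0,0,0,0,0,0.3,0,0,0,0,0,0,0.3],
  squeeze=30,
)

```text
clock: 16.52
tcp_pos: [461.9, 5.7, 121.4]
orientation: [-0.396, 3.11, -0.004]
force: [4.5, -4.8, -0.7]
gripper_width: 43.7
finger_force: 30.0
```

Call:
arm_command(
  series=[0,0,0,0,0,0.1,0.3,0,0,0,0,0,0.1,0.3,0,0,0,0,0,0.1,0.3,0,0,0,0,0,0.1,0.3,0,0,0,0,0,0.1,0.3,0,0,0,0,0,0.1,0.3,0,0,0,0,0,0.1,0.3,0,0,0,0,0,0.1,0.3],
)

```text
clock: 17.18
tcp_pos: [461.7, 1.0, 121.4]
orientation: [0.856, 3.014, -0.01]
force: [3.0, -18.7, 2.7]
gripper_width: 43.4
finger_force: 30.0
```

```bash
cat >> h.py <<'E'
def brg():
    o=arm.get_obs();R=Ro.from_rotvec(o["orientation"]).as_matrix(); print("tool y bearing",round(np.degrees(np.arctan2(R[1,1],R[0,1])),2),"wtorque",np.round(o["wrist_torque"],2),"q7",round(o["q"][6],3))
E
python3 -c "
from h import *
st();brg()"
```

```text
17.18 [461.7   1.  121.4] [ 0.856  3.014 -0.01 ] q [-0.79  0.01  0.73  2.08  0.01  1.05  0.96] F [  3.  -18.7   2.7] w 43.4 30.0
tool y bearing 58.3 wtorque [-3.81 -0.64  0.2 ] q7 0.959
```

The side force shows the axis is nearer (456.5, 4.3), matching the camera. I release, re-centre and regrip.

Call:
arm_command(
  series=[0,0,0,0,0,0,0.7,0,0,0,0,0,0,0.7,0,0,0,0,0,0,0.7,0,0,0,0,0,0,0.7,0,0,0,0,0,0,0.7],
)

```text
clock: 17.6
tcp_pos: [459.1, 8.5, 120.0]
orientation: [0.846, 3.025, 0.002]
force: [0.2, 1.0, 0.1]
gripper_width: 59.8
finger_force: 0.0
```

```bash
python3 -c "
from h import *
st();brg();print(togo([456.6,4.2,119.5]))
R=Ro.from_rotvec(arm.get_obs()['orientation']).as_matrix(); k=cal('wrist')
im=save('wrist','w8.png')
cv2.imwrite('pics/w8c.png',cv2.resize(im[140:300,130:390,::-1],(780,480),interpolation=cv2.INTER_CUBIC))
print(proj(k,[456.5,4.3,120.5])-[130,140])
"
```

```text
17.6 [459.1   8.5 120. ] [8.460e-01 3.025e+00 2.000e-03] q [-0.79  0.01  0.73  2.08 -0.01  1.05  0.96] F [0.2 1.  0.1] w 59.8 0.0
tool y bearing 58.75 wtorque [-0.   -0.02 -0.05] q7 0.963
[-0.01 -0.5   0.05]
[115.38852457 128.80153242]
```

View pics/w8c.png

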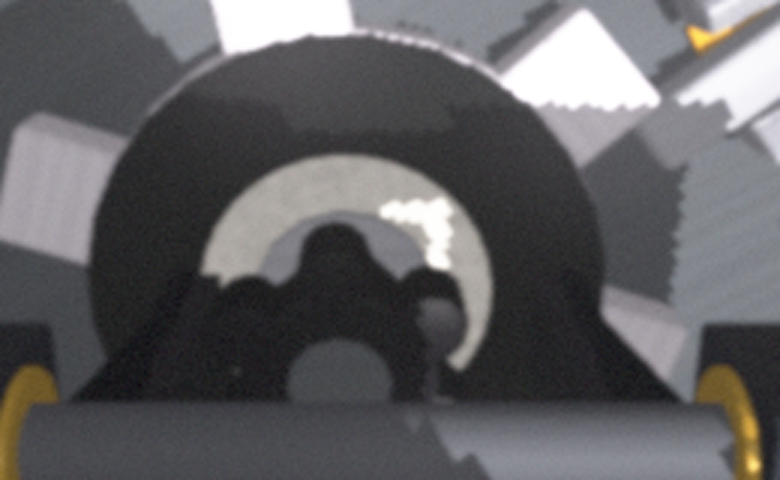

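A lobe at (335,245) above the hub at (340,370) is in line with the tool's x, so the knob followed the gripper and the jaws still face lobe pairs. Shift 5 mm along tool -y, grip, turn.

Call:
arm_command(
  series=[0,-0.5,0,0,0,0,0.7,0,0,0,0,0,0,0.7,0,0,0,0,0,0,0.3,0,0,0,0,0,0,0.3,0,0,0,0,0,0,0.3,0,0,0,0,0,0,0.3,0,0,0,0,0,0,0.3,0,0,0,0,0,0,0.3],
  squeeze=30,
)

```text
clock: 18.32
tcp_pos: [456.1, 3.2, 119.5]
orientation: [-0.846, -3.025, 0.001]
force: [-2.3, -2.2, 1.9]
gripper_width: 44.0
finger_force: 30.0
```

Call:
arm_command(
  series=[0,0,0,0,0,0.1,0.3,0,0,0,0,0,0.1,0.3,0,0,0,0,0,0.1,0.3,0,0,0,0,0,0.1,0.3,0,0,0,0,0,0.1,0.3,0,0,0,0,0,0.1,0.3,0,0,0,0,0,0.1,0.3,0,0,0,0,0,0.1,0.3,0,0,0,0,0,0.1,0.3,0,0,0,0,0,0.1,0.3],
)

```text
clock: 19.15
tcp_pos: [456.0, 3.1, 119.5]
orientation: [-2.199, -2.243, 0.002]
force: [-2.8, -2.5, 2.5]
gripper_width: 44.4
finger_force: 30.0
```

```bash
python3 -c "
from h import *
st();brg()"
```

```text
19.15 [456.    3.1 119.5] [-2.199e+00 -2.243e+00  2.000e-03] q [-0.79 -0.    0.73  2.09  0.    1.05 -0.04] F [-2.8 -2.5  2.5] w 44.4 30.0
tool y bearing 1.15 wtorque [-0.51  0.51  0.17] q7 -0.038
```

Call:
arm_command(
  series=[0,0,0,0,0,0.1,0.3,0,0,0,0,0,0.1,0.3,0,0,0,0,0,0.1,0.3,0,0,0,0,0,0.1,0.3,0,0,0,0,0,0.1,0.3,0,0,0,0,0,0.1,0.3,0,0,0,0,0,0.1,0.3,0,0,0,0,0,0.1,0.3,0,0,0,0,0,0.1,0.3,0,0,0,0,0,0.1,0.3,0,0,0,0,0,0.1,0.3,0,0,0,0,0,0.1,0.3,0,0,0,0,0,0.1,0.3,0,0,0,0,0,0.1,0.3,0,0,0,0,0,0.1,0.3,0,0,0,0,0,0.1,0.3],
)

```text
clock: 20.48
tcp_pos: [455.8, 3.2, 119.5]
orientation: [3.141, -0.014, -0.002]
force: [-3.4, -1.6, 3.4]
gripper_width: 44.6
finger_force: 30.0
```

```bash
python3 -c "
from h import *
st();brg()"
```

```text
20.48 [455.8   3.2 119.5] [ 3.141e+00 -1.400e-02 -2.000e-03] q [-0.78 -0.    0.73  2.09  0.    1.05 -1.64] F [-3.4 -1.6  3.4] w 44.6 30.0
tool y bearing -90.52 wtorque [-0.52  0.79  0.19] q7 -1.638
```

Call:
arm_command(
  series=[0,0,0,0,0,0.1,0.3,0,0,0,0,0,0.1,0.3,0,0,0,0,0,0.1,0.3,0,0,0,0,0,0.1,0.3],
)

```text
clock: 20.82
tcp_pos: [455.8, 3.3, 119.5]
orientation: [3.075, -0.638, -0.002]
force: [-3.2, -1.8, 3.1]
gripper_width: 44.0
finger_force: 30.0
```

Call:
arm_command(
  series=[0,0,0,0,0,0.1,0.3,0,0,0,0,0,0.1,0.3,0,0,0,0,0,0.1,0.3,0,0,0,0,0,0.1,0.3,0,0,0,0,0,0,0.3],
)

```text
clock: 21.23
tcp_pos: [455.8, 3.3, 119.5]
orientation: [2.889, -1.233, -0.002]
force: [-2.9, -1.9, 5.3]
gripper_width: 44.0
finger_force: 30.0
```

```bash
python3 -c "
from h import *
st();brg()"
```

```text
21.23 [455.8   3.3 119.5] [ 2.889e+00 -1.233e+00 -2.000e-03] q [-0.78 -0.    0.73  2.09  0.    1.05 -2.44] F [-2.9 -1.9  5.3] w 44.0 30.0
tool y bearing -136.23 wtorque [-0.39  0.89 -0.01] q7 -2.436
```

Call:
arm_command(
  series=[0,0,0,0,0,0,0.8,0,0,0,0,0,0,0.8,0,0,0,0,0,0,0.8,0,0,0,0,0,0,0.8,0,0,0,0,0,-0.105,0.8,0,0,0,0,0,-0.105,0.8,0,0,0,0,0,-0.105,0.8,0,0,0,0,0,-0.105,0.8,0,0,0,0,0,-0.105,0.8,0,0,0,0,0,-0.105,0.8,0,0,0,0,0,-0.105,0.8,0,0,0,0,0,-0.105,0.8,0,0,0,0,0,-0.105,0.8,0,0,0,0,0,-0.105,0.8,0,0,0,0,0,0,0.8],
)

```text
clock: 22.48
tcp_pos: [456.6, 3.8, 119.6]
orientation: [-3.117, -0.391, -0.001]
force: [-0.1, 0.2, -0.4]
gripper_width: 70.0
finger_force: 0.0
```

Call:
arm_command(
  series=[0,0,0,0,0,0,0.3,0,0,0,0,0,0,0.3,0,0,0,0,0,0,0.3,0,0,0,0,0,0,0.3,0,0,0,0,0,0,0.3,0,0,0,0,0,0,0.3,0,0,0,0,0,0,0.3],
  squeeze=35,
)

```text
clock: 23.07
tcp_pos: [456.5, 3.4, 119.6]
orientation: [3.118, 0.384, 0.001]
force: [1.1, -0.6, -0.6]
gripper_width: 43.8
finger_force: 35.0
```

Call:
arm_command(
  series=[0,0,0,0,0,0.08,0.3,0,0,0,0,0,0.08,0.3,0,0,0,0,0,0.08,0.3],
)

```text
clock: 23.32
tcp_pos: [456.5, 3.3, 119.6]
orientation: [3.141, 0.005, 0.001]
force: [1.0, -0.3, -0.7]
gripper_width: 44.5
finger_force: 35.0
```

```bash
python3 -c "
from h import *
st();brg()"
```

```text
23.32 [456.5   3.3 119.6] [3.141e+00 5.000e-03 1.000e-03] q [-0.78 -0.    0.73  2.09  0.    1.05 -1.63] F [ 1.  -0.3 -0.7] w 44.5 35.0
tool y bearing -89.82 wtorque [-0.23  0.07  1.12] q7 -1.626
```

Call:
arm_command(
  series=[0,0,0,0,0,0.05,0.3,0,0,0,0,0,0,0.3,0,0,0,0,0,0,0.3],
)

```text
clock: 23.57
tcp_pos: [457.0, 3.4, 119.7]
orientation: [3.14, -0.064, 0.002]
force: [2.7, -1.8, -2.3]
gripper_width: 44.8
finger_force: 35.0
```

```bash
python3 -c "
from h import *
st();brg()"
```

```text
23.57 [457.    3.4 119.7] [ 3.14e+00 -6.40e-02  2.00e-03] q [-0.78 -0.    0.73  2.09  0.    1.05 -1.67] F [ 2.7 -1.8 -2.3] w 44.8 35.0
tool y bearing -92.32 wtorque [-0.33 -0.38  1.2 ] q7 -1.67
```

The torque rose from 0.17 to 1.2 N·m, so the knob is at its hard stop. Release and go for the key.

Call:
arm_command(
  series=[0,0,0,0,0,0,0.8,0,0,0,0,0,0,0.8,0,0,0,0,0,0,0.8,0,0,0,0,0,0,0.8,0,0,-3,0,0,0,0.8,0,0,-3,0,0,0,0.8,0,0,-3,0,0,0,0.8,0,0,0,0,0,-0.1135,0.5,0,0,0,0,0,-0.1135,0.5,0,0,0,0,0,-0.1135,0.5,0,0,0,0,0,-0.1135,0.5,0,0,0,0,0,-0.1135,0.5,0,0,0,0,0,-0.1135,0.5,0,0,0,0,0,-0.1135,0.5,0,0,0,0,0,-0.1135,0.5,0,0,0,0,0,-0.1135,0.5,0,0,0,0,0,-0.1135,0.5,0,0,0,0,0,-0.1135,0.5,0,0,0,0,0,-0.1135,0.5],
)

```text
clock: 25.15
tcp_pos: [456.0, 3.7, 209.5]
orientation: [-2.478, -1.929, 0.0]
force: [0.2, -0.3, -0.2]
gripper_width: 43.7
finger_force: 0.0
```

Call:
arm_command(
  series=[0,0,0,0,0,-0.1135,0.5,0,0,0,0,0,-0.1135,0.5,3.05,0.07,0,0,0,0,0.5,3.05,0.07,0,0,0,0,0.5,3.05,0.07,0,0,0,0,0.5,3.05,0.07,0,0,0,0,0.5,0,0,0,0,0,0,0.5,0,0,0,0,0,0,0.5],
)

```text
clock: 25.82
tcp_pos: [461.8, 127.1, 209.2]
orientation: [-2.246, -2.196, 0.002]
force: [0.1, -0.6, -0.3]
gripper_width: 43.6
finger_force: 0.0
```

```bash
python3 -c "
from h import *
st();brg();k=cal('wrist');im=save('wrist','w9.png')
for t in ('key_grip','lock_seat','park_seat'): print(t,tip('wrist',t,94,1,k))
print(proj(k,[462,126,108]),proj(k,[523.5,125,108]))
cv2.imwrite('pics/w9c.png',cv2.resize(im[120:320,150:400,::-1],(750,600),interpolation=cv2.INTER_CUBIC)); np.save('k9.npy',k,allow_pickle=True)
"
```

```text
25.82 [461.8 127.1 209.2] [-2.246e+00 -2.196e+00  2.000e-03] q [-1.05 -0.05  0.71  1.93  0.04  1.25 -0.37] F [ 0.1 -0.6 -0.3] w 43.6 0.0
tool y bearing -1.3 wtorque [-0.14  0.05 -0.06] q7 -0.372
key_grip [(0.64, [250.7, 197.0], [458.9, 128.0, 94.0])]
lock_seat [(0.66, [250.8, 204.5], [458.8, 121.1, 94.0])]
park_seat []
[254.31594312 204.46646128] [329.30688238 204.15966013]
```

View pics/w9c.png

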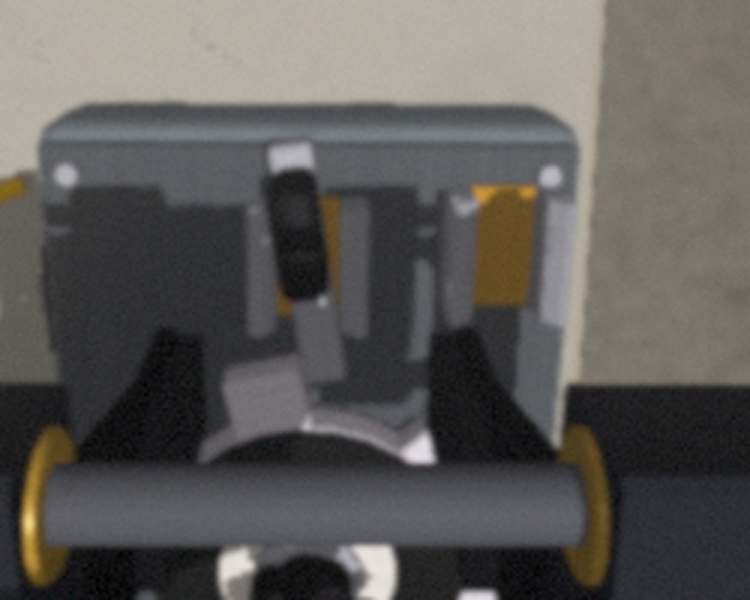

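The key has been swung about 7.5° by the platter: its tail is at (292,155) and its nose at (322,375), beside the lug at (265,390). I'll grip it at that angle, straighten it after lifting, and move it to the holder.

Call:
arm_command(
  series=[0,-0.33,0,0,0,0,0.5,0,0,0,0,0,-0.115,0.5,0,0,3,0,0,0,0.5,0,0,3,0,0,0,0.5,0,0,3.3,0,0,0,0.5,0,0,0,0,0,0,0.5,0,0,0,0,0,0,0.5,0,0,0,0,0,0,0.05,0,0,0,0,0,0,0.05,0,0,0,0,0,0,0.05,0,0,0,0,0,0,0.05,0,0,0,0,0,0,0.05,0,0,0,0,0,0,0.05,0,0,0,0,0,0,0.05,0,0,0,0,0,0,0.05],
  squeeze=25,
)

```text
clock: 27.27
tcp_pos: [459.1, 125.8, 117.0]
orientation: [-2.12, -2.318, -0.001]
force: [-1.4, 0.6, 4.9]
gripper_width: 13.8
finger_force: 24.8
```

Call:
arm_command(
  series=[0,0,-1,0,0,0,0.05,0,0,-1.4,0,0,0,0.05,0,0,-1.6,0,0,0,0.05,0,0,0,0,0,0.06,0.05,0,0,0,0,0,0.055,0.05,0,0,0,0,0,0,0.05],
)

```text
clock: 27.77
tcp_pos: [459.3, 125.4, 157.2]
orientation: [2.251, 2.19, 0.001]
force: [-0.7, -0.2, -1.2]
gripper_width: 14.1
finger_force: 24.7
```

```bash
python3 -c "
from h import *
st();brg();k=cal('wrist');im=save('wrist','w10.png')
for t in ('key_grip','lock_seat','park_seat'): print(t,tip('wrist',t,94,1,k))
print('togo park',togo([523.5,126,154]))
cv2.imwrite('pics/w10c.png',cv2.resize(im[100:300,150:400,::-1],(750,600),interpolation=cv2.INTER_CUBIC))
"
```

```text
27.77 [459.3 125.4 157.2] [2.251e+00 2.190e+00 1.000e-03] q [-1.05 -0.    0.73  2.01  0.    1.13 -0.34] F [-0.7 -0.2 -1.2] w 14.1 24.7
tool y bearing -1.57 wtorque [-0.12  0.06  0.02] q7 -0.342
key_grip [(0.73, [250.9, 241.2], [456.9, 109.9, 94.0])]
lock_seat [(0.68, [209.0, 31.8], [436.5, 245.2, 94.0])]
park_seat [(0.73, [255.2, 242.7], [460.0, 108.7, 94.0])]
togo park [0.22 6.45 0.25]
```

View pics/w10c.png

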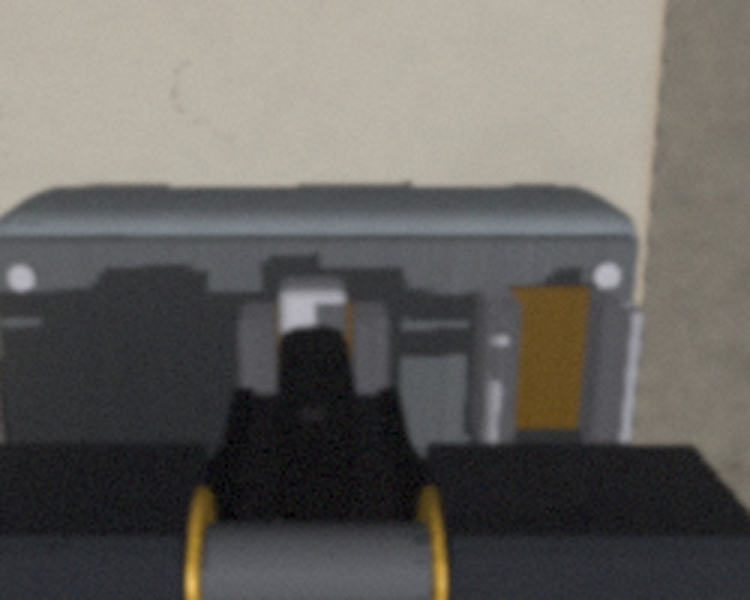

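The key is straight in the hand at (313,310), above the lock; the empty holder strip is at (550,355). Moving it to the holder.

Call:
arm_command(
  series=[-0.01,1.61,0,0,0,0.0,0.05,-0.01,1.61,0,0,0,0,0.05,-0.01,1.61,0,0,0,0,0.05,-0.02,1.61,0,0,0,0,0.05,0,0,0,0,0,0,0.05,0,0,0,0,0,0,0.05],
)

```text
clock: 28.47
tcp_pos: [523.4, 122.9, 156.1]
orientation: [2.25, 2.192, -0.003]
force: [0.1, -0.4, -1.4]
gripper_width: 13.8
finger_force: 24.9
```

```bash
python3 -c "
from h import *
st();brg();print('togo',togo([523.5,123.5,117]))
"
```

```text
28.47 [523.4 122.9 156.1] [ 2.25   2.192 -0.003] q [-0.98  0.18  0.77  1.87 -0.14  1.15 -0.18] F [ 0.1 -0.4 -1.4] w 13.8 24.9
tool y bearing -1.51 wtorque [-0.06  0.11 -0.02] q7 -0.185
togo [0.07 0.01 3.91]
```

Call:
arm_command(
  series=[0.05,0,1.3,0,0,0,0.05,0,0,1.3,0,0,0,0.05,0,0,0.8,0,0,0,0.05,0,0,0.5,0,0,0,0.05,0,0,0,0,0,0,0.05,0,0,0,0,0,0,0.05],
)

```text
clock: 28.97
tcp_pos: [523.0, 123.9, 117.3]
orientation: [-2.25, -2.192, 0.0]
force: [0.5, -0.4, -0.1]
gripper_width: 13.6
finger_force: 25.0
```

```bash
python3 -c "
from h import *
st();brg()
"
```

```text
28.97 [523.  123.9 117.3] [-2.25  -2.192  0.   ] q [-0.96  0.23  0.76  1.91 -0.18  1.07 -0.15] F [ 0.5 -0.4 -0.1] w 13.6 25.0
tool y bearing -1.47 wtorque [-0.09  0.07 -0.06] q7 -0.15
```

Call:
arm_command(
  series=[0,0,0.08,0,0,0,0.05,0,0,0,0,0,0,0.5,0,0,0,0,0,0,0.5,0,0,0,0,0,0,0.5,0,0,0,0,0,0,0.5,0,0,-3,0,0,0,0.5,0,0,-3,0,0,0,0.5,0,0,-3,0,0,0,0.5,0,0,-3,0,0,0,0.5,-3.36,-0.76,0,0,0,0,0.6,-3.36,-0.76,0,0,0,0,0.6,-3.36,-0.76,0,0,0,0,0.6,-3.36,-0.76,0,0,0,0,0.6,-3.36,-0.76,0,0,0,0,0.6,-3.36,-0.76,0,0,0,0,0.6,-3.36,-0.76,0,0,0,0,0.6,-3.36,-0.76,0,0,0,0,0.6,0,0,0,0,0,0,0.6,0,0,0,0,0,0,0.6],
)

```text
clock: 30.55
tcp_pos: [455.1, -145.3, 236.9]
orientation: [-2.255, -2.187, -0.003]
force: [-0.2, 0.3, 1.1]
gripper_width: 52.0
finger_force: 0.0
```

```bash
python3 -c "
from h import *
st();brg();k=cal('wrist');im=save('wrist','w11.png'); np.save('k11.npy',k,allow_pickle=True)
for t,z in dict(rest_tab=105,rest_hinge=90,knob_grip=113,key_grip=94,park_seat=94,chisel_grip=13,awl_grip=13,beveller_grip=13,chisel_tip=8,awl_tip=10,beveller_tip=10).items(): print(t,tip('wrist',t,z,2,k))
im=save('scene','s11.png'); k=cal('scene')
print(proj(k,[523,125,94]),proj(k,[460,126,94]))
for t,z in dict(key_grip=94,park_seat=94,chisel_grip=13,awl_grip=13,beveller_grip=13,chisel_tip=8,awl_tip=10,beveller_tip=10).items(): print(t,tip('scene',t,z,2,k))
"
```

```text
30.55 [ 455.1 -145.3  236.9] [-2.255 -2.187 -0.003] q [-0.81 -0.14  1.    1.91  0.12  1.31  0.13] F [-0.2  0.3  1.1] w 52.0 0.0
tool y bearing -1.77 wtorque [-0.04 -0.01 -0.03] q7 0.126
rest_tab [(0.98, [252.2, 192.5], [453.6, -145.3, 105.0])]
rest_hinge [(0.96, [247.3, 116.2], [451.2, -78.2, 90.0])]
knob_grip [(0.68, [251.3, 115.0], [455.1, -76.1, 113.0]), (0.59, [250.3, 9.7], [456.9, 0.2, 113.0])]
key_grip []
park_seat []
chisel_grip []
awl_grip [(0.73, [304.6, 298.8], [519.3, -328.6, 13.0])]
beveller_grip []
chisel_tip []
awl_tip []
beveller_tip []
[258.87003502 152.77550885] [243.6719494  160.09458003]
key_grip [(0.41, [259.5, 154.3], [520.3, 117.8, 94.0]), (0.29, [265.3, 181.9], [459.4, 4.9, 94.0])]
park_seat [(0.75, [257.5, 149.7], [528.3, 140.0, 94.0])]
chisel_grip [(0.92, [305.9, 287.5], [354.4, -329.8, 13.0]), (0.44, [247.5, 162.0], [513.0, 176.6, 13.0])]
awl_grip [(0.51, [348.7, 259.7], [519.9, -334.2, 13.0]), (0.21, [263.1, 154.1], [584.0, 176.9, 13.0])]
beveller_grip [(0.16, [246.4, 160.9], [513.2, 183.5, 13.0])]
chisel_tip [(0.89, [325.2, 314.5], [345.8, -421.5, 8.0])]
awl_tip [(0.47, [212.7, 125.8], [520.2, 420.5, 10.0])]
beveller_tip [(0.49, [261.6, 182.1], [497.3, 70.9, 10.0])]
```

View pics/w11.png

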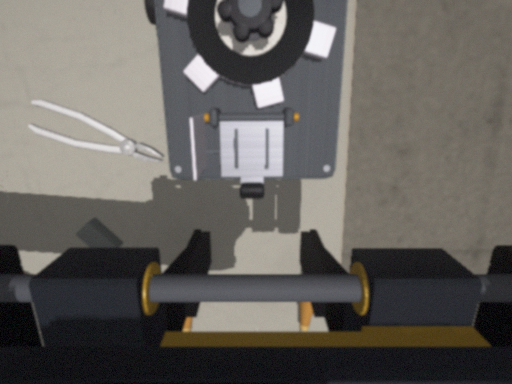

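The tool rest is at (252,148) with its black tab at (252,190), nearly level; two orange handles peek out below, at (187,325) and (306,312). I'll grip the tab by its ends and press the rest down to level to get a reference.

Call:
arm_command(
  series=[0.08,-0.06,2.8,0,0,0,0.6,0,0,2.8,0,0,0,0.6,0,0,2.8,0,0,0,0.6,0,0,2.5,0,0,0,0.6,0,0,0,0,0,0,0.6,0,0,0,0,0,0,0.6,0,0,0,0,0,0,0.1,0,0,0,0,0,0,0.1,0,0,0,0,0,0,0.1,0,0,0,0,0,0,0.1,0,0,0,0,0,0,0.1,0,0,0,0,0,0,0.1,0,0,0,0,0,0,0.1],
  squeeze=25,
)

```text
clock: 32.68
tcp_pos: [452.4, -142.6, 127.4]
orientation: [-2.247, -2.188, 0.005]
force: [-7.1, 0.1, 5.3]
gripper_width: 21.7
finger_force: 25.0
```

```bash
python3 -c "
from h import *
st();brg()"
```

```text
32.68 [ 452.4 -142.6  127.4] [-2.247 -2.188  0.005] q [-0.8   0.06  1.09  2.04 -0.06  1.08  0.29] F [-7.1  0.1  5.3] w 21.7 25.0
tool y bearing -1.52 wtorque [-0.13  1.71  0.03] q7 0.292
```

Call:
arm_command(
  series=[0,0,0.15,0,0,0,0.1,0,0,0.15,0,0,0,0.1,0,0,0,0,0,0,0.1],
)

```text
clock: 32.93
tcp_pos: [452.4, -143.4, 124.4]
orientation: [-2.248, -2.188, 0.006]
force: [-7.0, -1.8, 3.6]
gripper_width: 21.4
finger_force: 25.0
```

Call:
arm_command(
  series=[0,0,0.15,0,0,0,0.1,0,0,0.15,0,0,0,0.1,0,0,0,0,0,0,0.1],
)

```text
clock: 33.18
tcp_pos: [452.5, -143.8, 122.6]
orientation: [-2.248, -2.187, 0.007]
force: [-12.1, -1.0, 17.0]
gripper_width: 21.7
finger_force: 25.0
```

```bash
python3 -c "
from h import *
st();brg()"
```

```text
33.18 [ 452.5 -143.8  122.6] [-2.248 -2.187  0.007] q [-0.8   0.07  1.1   2.05 -0.07  1.07  0.31] F [-12.1  -1.   17. ] w 21.7 25.0
tool y bearing -1.56 wtorque [-0.27  2.71 -0.04] q7 0.306
```

Level reference: z = 122.6 (force jumped to 17 N). Now follow the arc up to 30°.

Call:
arm_command(
  series=[0.17,-0.2,-0.79,0,0,0,0.1,0.24,0,-0.65,0,0,0,0.1,0.31,0,-0.62,0,0,0,0.1,0.37,0,-0.59,0,0,0,0.1,0.43,0,-0.54,0,0,0,0.1,0,0,0,0,0,0,0.1,0,0,0,0,0,0,0.1],
)

```text
clock: 33.77
tcp_pos: [452.7, -126.6, 154.3]
orientation: [-2.247, -2.192, 0.001]
force: [-5.7, -0.6, 2.8]
gripper_width: 21.7
finger_force: 25.0
```

```bash
python3 -c "
from h import *
st();brg();print(togo([452.4,-128.6,153.4]))"
```

```text
33.77 [ 452.7 -126.6  154.3] [-2.247e+00 -2.192e+00  1.000e-03] q [-0.85 -0.03  1.07  2.03  0.03  1.13  0.18] F [-5.7 -0.6  2.8] w 21.7 25.0
tool y bearing -1.43 wtorque [-0.58  1.36 -0.02] q7 0.181
[-0.21 -0.03  0.09]
```

Call:
arm_command(
  series=[-0.1,0,0.08,0,0,0,0.1,0,0,0,0,0,0,0.1,0,0,0,0,0,0,0.1],
)

```text
clock: 34.02
tcp_pos: [452.7, -127.4, 153.4]
orientation: [-2.247, -2.191, 0.001]
force: [-5.8, 0.2, 2.9]
gripper_width: 21.8
finger_force: 25.0
```

Call:
arm_command(
  series=[0,0,0,0,0,0,0.6,0,0,0,0,0,0,0.6,0,0,0,0,0,0,0.6,0,0,0,0,0,0,0.6,0,0,-2.7,0,0,0,0.6,0,0,-2.7,0,0,0,0.6,0,0,-2.7,0,0,0,0.6,0,0,0,0,0,0,0.6,0,0,0,0,0,0,0.6],
)

```text
clock: 34.77
tcp_pos: [454.8, -128.0, 235.3]
orientation: [2.248, 2.192, 0.006]
force: [0.3, 0.5, -0.5]
gripper_width: 52.0
finger_force: 0.0
```

```bash
python3 -c "
from h import *
st();brg();k=cal('wrist');im=save('wrist','w12.png')
for z in (130,134,138): print(z,tip('wrist','rest_tab',z,1,k))
print(tip('wrist','rest_hinge',90,1,k))
h=[453,-78.2]
for t in (.44,.48,.5236,.56,.6): print(t,proj(k,[453.5,-78.2-(65*np.cos(t)-13*np.sin(t)),90+65*np.sin(t)+13*np.cos(t)]).round(1))
"
```

```text
34.77 [ 454.8 -128.   235.3] [2.248 2.192 0.006] q [-0.85 -0.17  1.    1.92  0.14  1.31  0.08] F [ 0.3  0.5 -0.5] w 52.0 0.0
tool y bearing -1.46 wtorque [-0.08  0.05  0.02] q7 0.075
130 [(0.78, [254.7, 203.1], [455.9, -129.1, 130.0])]
134 [(0.78, [254.7, 203.1], [455.9, -127.8, 134.0])]
138 [(0.78, [254.7, 203.1], [455.9, -126.4, 138.0])]
[(0.8, [251.4, 135.5], [454.2, -77.9, 90.0])]
0.44 [251.9 205.6]
0.48 [251.9 204.6]
0.5236 [251.8 203.3]
0.56 [251.7 202.2]
0.6 [251.6 200.7]
```

The network's tab position fits 0.53 rad, so the rest is at 30°. On to the tools.

Call:
arm_command(
  series=[0,0,-3,0,0,0,0.7,-3.0,-0.11,-1.7,0,0,0,0.7,-3.0,-0.11,-1.7,0,0,0,0.7,-3.0,-0.11,-1.7,0,0,0,0.7,-3.0,-0.11,-1.7,0,0,0,0.7,-3.0,-0.11,-1.7,0,0,0,0.7,-3.0,-0.11,-1.7,0,0,0,0.7,-3.0,-0.11,-1.7,0,0,0,0.7,-3.0,-0.11,-1.7,0,0,0,0.7,0,0,0,0,0,0,0.7,0,0,0,0,0,0,0.7],
)

```text
clock: 35.93
tcp_pos: [436.6, -371.2, 399.2]
orientation: [-2.258, -2.184, 0.007]
force: [-0.2, 0.7, -0.2]
gripper_width: 60.9
finger_force: 0.0
```

```bash
python3 -c "
from h import *
st();brg();k=cal('wrist');im=save('wrist','w13.png'); np.save('k13.npy',k,allow_pickle=True)
for t,z in dict(chisel_grip=13,awl_grip=13,beveller_grip=13,chisel_tip=8,awl_tip=12,beveller_tip=12).items(): print(t,tip('wrist',t,z,3,k))
for t in('chisel_grip','awl_grip','beveller_grip'): print(t,[(round(r['confidence'],2),np.round(np.array(r['box'])*[512,384,512,384],0).tolist()) for r in arm.find_in('wrist',t)][:3])
"
```

```text
35.93 [ 436.6 -371.2  399.2] [-2.258 -2.184  0.007] q [-0.34  0.24  1.22  1.41 -0.22  1.64  0.82] F [-0.2  0.7 -0.2] w 60.9 0.0
tool y bearing -1.92 wtorque [-0.15  0.05  0.04] q7 0.821
chisel_grip [(0.95, [207.8, 125.5], [358.7, -330.8, 13.0])]
awl_grip [(0.68, [304.2, 126.6], [519.5, -337.7, 13.0])]
beveller_grip []
chisel_tip [(0.55, [204.4, 182.4], [344.0, -430.3, 8.0])]
awl_tip [(0.72, [299.1, 173.4], [512.2, -418.1, 12.0])]
beveller_tip []
chisel_grip [(0.62, [206.0, 138.0, 19.0, 94.0])]
awl_grip [(0.58, [305.0, 120.0, 20.0, 62.0])]
beveller_grip []
```

View pics/w13.png

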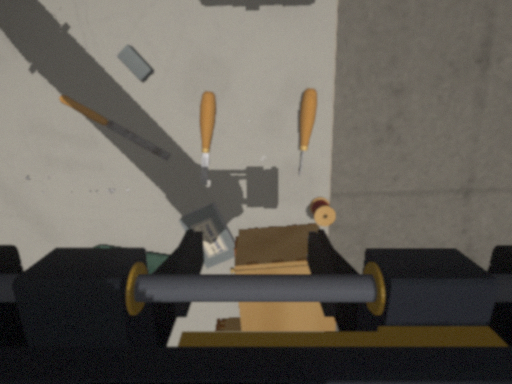

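The wrist view shows the chisel (handle (208,92)–(207,152), tip (206,185)) and the awl (handle (311,90)–(303,150), point (300,175)), and no beveller.

```bash
python3 -c "
from h import *
k=np.load('k13.npy',allow_pickle=True).item()
im=cv2.imread('pics/w13.png'); hsv=cv2.cvtColor(im,cv2.COLOR_BGR2HSV)
m=((hsv[...,1]>110)&(hsv[...,0]>5)&(hsv[...,0]<25)).astype(np.uint8); n,l,s,c=cv2.connectedComponentsWithStats(m)
for i in range(1,n):
    if s[i,4]>150 and s[i,1]+s[i,3]<180:
        ys,xs=np.nonzero(l==i); vx,vy,x0,y0=cv2.fitLine(np.c_[xs,ys].astype(np.float32),cv2.DIST_L2,0,.01,.01).ravel()
        if vy<0: vx,vy=-vx,-vy
        t=(xs-x0)*vx+(ys-y0)*vy; A=atz(k,(x0+vx*t.min(),y0+vy*t.min()),13);B=atz(k,(x0+vx*t.max(),y0+vy*t.max()),13)
        d=(B-A)[:2]; print(s[i],A.round(1),B.round(1),'len',np.hypot(*d).round(1),'bearing',np.degrees(np.arctan2(d[1],d[0])).round(1),'grip',(A[:2]+d*.57).round(1))
"
```

```text
[300  89  16  61 693] [ 528.2 -278.2   13. ] [ 518.3 -375.2   13. ] len 97.5 bearing -95.8 grip [ 522.6 -333.5]
[200  92  15  60 656] [ 363.8 -277.8   13. ] [ 350.8 -373.4   13. ] len 96.5 bearing -97.7 grip [ 356.4 -332.3]
[ 60  96  47  28 321] [ 122.  -277.5   13. ] [ 189.6 -320.9   13. ] len 80.3 bearing -32.7 grip [ 160.5 -302.2]
```

Call:
arm_command(
  series=[0,0,0,0,0,0.1,0.7,0.93,-2.82,0,0,0,0,0.7,0.93,-2.82,0,0,0,0,0.7,0.93,-2.82,0,0,0,0,0.7,0,0,3.7,0,0,0,0.7,0,0,3.7,0,0,0,0.7,0,0,3.7,0,0,0,0.7,0,0,3.7,0,0,0,0.7,0,0,3.7,0,0,0,0.7,0,0,3.7,0,0,0,0.7,0,0,3.7,0,0,0,0.7,0,0,0,0,0,0,0.7,0,0,0,0,0,0,0.7],
)

```text
clock: 37.52
tcp_pos: [363.8, -331.5, 140.7]
orientation: [-2.354, -2.071, 0.006]
force: [0.6, 0.3, 0.2]
gripper_width: 61.0
finger_force: 0.0
```

```bash
cat >> h.py <<'E'
def handle(name='tmp.png',z=13):
    k=cal('wrist'); im=save('wrist',name); hsv=cv2.cvtColor(im,cv2.COLOR_RGB2HSV)
    m=((hsv[...,1]>110)&(hsv[...,0]>5)&(hsv[...,0]<25)).astype(np.uint8); m[240:]=0; n,l,s,c=cv2.connectedComponentsWithStats(m)
    for i in range(1,n):
        if s[i,4]>300:
            ys,xs=np.nonzero(l==i); vx,vy,x0,y0=cv2.fitLine(np.c_[xs,ys].astype(np.float32),cv2.DIST_L2,0,.01,.01).ravel()
            if vy<0: vx,vy=-vx,-vy
            t=(xs-x0)*vx+(ys-y0)*vy; A=atz(k,(x0+vx*t.min(),y0+vy*t.min()),z);B=atz(k,(x0+vx*t.max(),y0+vy*t.max()),z)
            d=(B-A)[:2]; print(s[i],A.round(1),B.round(1),'len',np.hypot(*d).round(1),'bearing',np.degrees(np.arctan2(d[1],d[0])).round(1))
E
python3 -c "
from h import *
st();brg();handle('w14.png')
k=cal('wrist');print(tip('wrist','chisel_grip',13,1,k),tip('wrist','chisel_tip',8,1,k)); print(togo([356.4,-332.3,29]))
"
```

```text
37.52 [ 363.8 -331.5  140.7] [-2.354 -2.071  0.006] q [-0.44  0.13  1.21  1.99 -0.13  1.11  0.69] F [0.6 0.3 0.2] w 61.0 0.0
tool y bearing -7.33 wtorque [-0.15  0.05 -0.02] q7 0.694
[ 421  110   37  113 2910] [ 530.1 -278.3   13. ] [ 518.6 -378.4   13. ] len 100.8 bearing -96.5
[ 234  134   28  106 2330] [ 364.3 -277.8   13. ] [ 350.8 -375.    13. ] len 98.1 bearing -97.9
[   0  170   69   39 1001] [ 138.4 -286.4   13. ] [ 191.8 -321.1   13. ] len 63.7 bearing -32.9
[] []
[-0.09 -1.09 11.52]
```

Call:
arm_command(
  series=[-0.04,-0.68,0,0,0,0.005,0.7,0,0,2.8,0,0,0,0.7,0,0,2.8,0,0,0,0.7,0,0,2.8,0,0,0,0.7,0,0,2.7,0,0,0,0.7,0,0,0,0,0,0,0.7,0,0,0,0,0,0,0.1,0,0,0,0,0,0,0.1,0,0,0,0,0,0,0.1,0,0,0,0,0,0,0.1,0,0,0,0,0,0,0.1,0,0,0,0,0,0,0.1,0,0,0,0,0,0,0.1],
  squeeze=20,
)

```text
clock: 38.75
tcp_pos: [358.6, -331.2, 31.1]
orientation: [-2.361, -2.069, -0.002]
force: [-1.8, 1.3, 5.8]
gripper_width: 26.1
finger_force: 20.0
```

```bash
python3 -c "
from h import *
st();brg()"
```

```text
38.75 [ 358.6 -331.2   31.1] [-2.361e+00 -2.069e+00 -2.000e-03] q [-0.24  0.36  1.06  2.09 -0.4   0.91  0.91] F [-1.8  1.3  5.8] w 26.1 20.0
tool y bearing -7.54 wtorque [0.15 0.22 0.04] q7 0.91
```

Call:
arm_command(
  series=[0,0,-2,0,0,0,0.1,0,0,-3.7,0,0,0,0.1,0,0,-3.7,0,0,0,0.1,0,0,-3.7,0,0,0,0.1,0,0,-3.7,0,0,0,0.1,0,0,-3.7,0,0,0,0.1,0,0,-1.5,0,0,0,0.1,3.5,1.29,0,0,0,0,0.1,3.5,1.29,0,0,0,0,0.1,3.5,1.29,0,0,0,0,0.1,3.5,1.29,0,0,0,0,0.1,3.5,1.29,0,0,0,0,0.1,3.5,1.29,0,0,0,0,0.1,3.5,1.29,0,0,0,0,0.1,0,0,0,0,0,-0.1,0.1,0,0,0,0,0,-0.1,0.1,0,0,0,0,0,-0.1,0.1,0,0,0,0,0,-0.1,0.1],
)

```text
clock: 40.25
tcp_pos: [480.2, -100.6, 250.6]
orientation: [-1.896, -2.501, -0.0]
force: [-0.3, -0.2, -0.4]
gripper_width: 26.4
finger_force: 20.0
```

Call:
arm_command(
  series=[0,0,0,0,0,-0.1,0.1,0,0,0,0,0,-0.1,0.1,0,0,0,0,0,-0.1,0.1,0,0,0,0,0,-0.1,0.1,0,0,0,0,0,-0.1,0.1,0,0,0,0,0,-0.1,0.1,0,0,0,0,0,-0.1,0.1,0,0,0,0,0,-0.1,0.1,0,0,0,0,0,-0.1,0.1,0,0,0,0,0,-0.1,0.1,0,0,0,0,0,-0.1,0.1,0,0,0,0,0,-0.1,0.1,0,0,0,0,0,-0.1,0.1],
)

```text
clock: 41.33
tcp_pos: [480.1, -100.8, 250.7]
orientation: [0.003, -3.14, -0.004]
force: [0.7, 0.1, -1.1]
gripper_width: 25.8
finger_force: 20.0
```

```bash
python3 -c "
from h import *
st();brg();print(togo([440,260,251]))"
```

```text
41.33 [ 480.1 -100.8  250.7] [ 3.00e-03 -3.14e+00 -4.00e-03] q [-0.76 -0.07  0.89  1.85  0.05  1.33  1.69] F [ 0.7  0.1 -1.1] w 25.8 20.0
tool y bearing 90.1 wtorque [-0.02  0.05 -0.08] q7 1.687
[ 3.94 36.09  0.06]
```

Call:
arm_command(
  series=[0.36,3.5,0,0,0,0,0.1,0.36,3.5,0,0,0,0,0.1,0.36,3.5,0,0,0,0,0.1,0.36,3.5,0,0,0,0,0.1,0.36,3.5,0,0,0,0,0.1,0.36,3.5,0,0,0,0,0.1,0.36,3.5,0,0,0,0,0.1,0.36,3.5,0,0,0,0,0.1,0.36,3.5,0,0,0,0,0.1,0.36,3.5,0,0,0,0,0.1,0.36,3.5,0,0,0,0,0.1,0,0,0,0,0,0,0.1,0,0,0,0,0,0,0.1],
)

```text
clock: 42.42
tcp_pos: [440.7, 286.5, 251.1]
orientation: [0.003, -3.139, -0.001]
force: [-0.1, -0.9, -1.9]
gripper_width: 25.9
finger_force: 20.0
```

```bash
python3 -c "
from h import *
st();brg();k=cal('wrist');im=save('wrist','w15.png');np.save('k15.npy',k,allow_pickle=True)
print(tip('wrist','notch',30,4,k),tip('wrist','tool_rack',0,1,k))
for c,z in (('scene',30),('side',30)): arm.camera(c); print(c,tip(c,'notch',z,4))
# rack corners from w1 using its pose: TCP [429,301.1,397.7], same hand-eye as now
o=arm.get_obs(); T=np.eye(4);T[:3,:3]=Ro.from_rotvec(o['orientation']).as_matrix();T[:3,3]=o['tcp_pos']
C=np.eye(4);C[:3,:3]=k['R'];C[:3,3]=k['t']; HE=C@T
T1=np.eye(4);T1[:3,:3]=Ro.from_rotvec([-2.217,-2.226,0]).as_matrix();T1[:3,3]=[429,301.1,397.7]
C1=HE@np.linalg.inv(T1); k1=dict(k);k1['R']=C1[:3,:3];k1['t']=C1[:3,3]
im=cv2.imread('pics/w1.png'); hsv=cv2.cvtColor(im,cv2.COLOR_BGR2HSV)
m=((hsv[...,0]>8)&(hsv[...,0]<25)&(hsv[...,1]>70)).astype(np.uint8);m[:60]=0;m[215:]=0;m[:,:205]=0;m[:,310:]=0
m=cv2.morphologyEx(m,cv2.MORPH_OPEN,np.ones((5,5)))
ys,xs=np.nonzero(m); r=cv2.minAreaRect(np.c_[xs,ys].astype(np.float32)); print(r)
for p in cv2.boxPoints(r): print(p.round(1),atz(k1,p,8).round(1),atz(k1,p,38).round(1))
"
```

```text
42.42 [440.7 286.5 251.1] [ 3.000e-03 -3.139e+00 -1.000e-03] q [-1.08  0.05  0.47  1.77 -0.02  1.33  0.97] F [-0.1 -0.9 -1.9] w 25.9 20.0
tool y bearing 90.1 wtorque [-0.05 -0.05 -0.01] q7 0.971
[(0.92, [326.3, 157.4], [424.0, 369.8, 30.0]), (0.8, [234.3, 160.0], [427.6, 261.4, 30.0]), (0.78, [279.3, 164.2], [432.4, 314.7, 30.0])] [(0.71, [275.9, 155.5], [427.3, 312.5, 0.0])]
scene [(0.94, [197.3, 134.9], [432.6, 388.9, 30.0]), (0.77, [204.6, 147.6], [418.0, 313.9, 30.0]), (0.76, [213.8, 154.9], [424.8, 262.3, 30.0])]
side [(0.95, [260.3, 264.0], [433.8, 261.6, 30.0]), (0.86, [261.1, 278.1], [434.2, 316.6, 30.0]), (0.59, [260.9, 290.9], [437.0, 363.1, 30.0])]
((253.5, 138.5), (117.0, 79.0), 90.0)
[214.  80.] [363.2 412.7   8. ] [367.1 411.1  38. ]
[293.  80.] [490.2 414.2   8. ] [486.8 412.5  38. ]
[293. 197.] [500.  216.8   8. ] [496.  226.4  38. ]
[214. 197.] [357.7 214.9   8. ] [361.9 224.6  38. ]
```

Call:
arm_command(
  series=[0.36,-1.33,0,0,0,0,0.1,0.36,-1.32,0,0,0,0,0.1,0,0,3.3,0,0,0,0.1,0,0,3.3,0,0,0,0.1,0,0,3.3,0,0,0,0.1,0,0,3.3,0,0,0,0.1,0,0,3.3,0,0,0,0.1,0,0,0,0,0,0,0.1,0,0,0,0,0,0,0.1],
)

```text
clock: 43.52
tcp_pos: [433.2, 256.4, 86.3]
orientation: [-0.006, -3.138, 0.0]
force: [0.1, 1.0, -0.3]
gripper_width: 26.2
finger_force: 20.0
```

```bash
python3 -c "
from h import *
st();brg();print(togo([433.5,260.3,61]));k=cal('wrist');im=save('wrist','w16.png')
print('notch',tip('wrist','notch',30,4,k),'chisel',tip('wrist','chisel_grip',68,1,k),tip('wrist','chisel_tip',68,1,k))
hsv=cv2.cvtColor(im,cv2.COLOR_RGB2HSV)
"
```

```text
43.52 [433.2 256.4  86.3] [-0.006 -3.138  0.   ] q [-1.04  0.17  0.49  2.01 -0.1   0.99  1.07] F [ 0.1  1.  -0.3] w 26.2 20.0
tool y bearing 89.77 wtorque [ 0.01 -0.03  0.02] q7 1.065
[-0.04  0.4   2.53]
notch [(0.88, [424.6, 215.1], [426.1, 369.7, 30.0]), (0.75, [342.5, 217.6], [427.8, 314.7, 30.0])] chisel [(0.8, [254.9, 249.0], [431.6, 255.7, 68.0])] []
```

Call:
arm_command(
  series=[0,0.35,0.5,0,0,0,0.1,0,0,0.8,0,0,0,0.1,0,0,0.8,0,0,0,0.1,0,0,0.3,0,0,0,0.1,0,0,0,0,0,0,0.1],
)

```text
clock: 44.13
tcp_pos: [433.6, 261.4, 61.7]
orientation: [-0.004, -3.139, -0.001]
force: [-0.3, 1.1, -1.0]
gripper_width: 26.2
finger_force: 20.0
```

```bash
python3 -c "
from h import *
st();brg()"
```

```text
44.13 [433.6 261.4  61.7] [-4.000e-03 -3.139e+00 -1.000e-03] q [-1.03  0.21  0.48  2.02 -0.12  0.94  1.08] F [-0.3  1.1 -1. ] w 26.2 20.0
tool y bearing 89.85 wtorque [0.01 0.03 0.01] q7 1.08
```

Call:
arm_command(
  series=[0,-0.12,0.15,0,0,0,0.1,0,0,0.15,0,0,0,0.1,0,0,0,0,0,0,0.1],
)

```text
clock: 44.38
tcp_pos: [434.2, 260.8, 61.1]
orientation: [-0.004, -3.139, -0.004]
force: [-4.3, -0.8, 9.7]
gripper_width: 26.4
finger_force: 20.0
```

```bash
python3 -c "
from h import *
st()"
```

```text
44.38 [434.2 260.8  61.1] [-0.004 -3.139 -0.004] q [-1.03  0.21  0.48  2.02 -0.12  0.94  1.08] F [-4.3 -0.8  9.7] w 26.4 20.0
```

Call:
arm_command(
  series=[0,0,0,0,0,0,0.55,0,0,0,0,0,0,0.55,0,0,0,0,0,0,0.55,0,0,0,0,0,0,0.55,0,0,-3,0,0,0,0.55,0,0,-3,0,0,0,0.55,0,0,-3,0,0,0,0.55,0,0,-3,0,0,0,0.55,0,0,-3,0,0,0,0.55,0,0,-3,0,0,0,0.55,0,0,0,0,0,0,0.55],
)

```text
clock: 45.3
tcp_pos: [437.3, 261.9, 246.0]
orientation: [0.004, 3.135, 0.015]
force: [0.2, 1.0, 0.7]
gripper_width: 48.0
finger_force: 0.0
```

```bash
python3 -c "
from h import *
st();brg();k=cal('wrist');im=save('wrist','w17.png')
print('notch',tip('wrist','notch',30,4,k),'chisel',tip('wrist','chisel_grip',43,1,k),tip('wrist','chisel_tip',36,1,k))
arm.camera('scene');print(tip('scene','chisel_grip',43,1),tip('scene','chisel_tip',36,1),tip('scene','awl_grip',13,2),tip('scene','awl_tip',13,2))
arm.camera('side');print(tip('side','chisel_grip',43,1),tip('side','chisel_tip',36,1))
"
```

```text
45.3 [437.3 261.9 246. ] [0.004 3.135 0.015] q [-1.07  0.    0.49  1.82 -0.01  1.31  0.99] F [0.2 1.  0.7] w 48.0 0.0
tool y bearing 89.84 wtorque [ 0.01 -0.09 -0.04] q7 0.985
notch [(0.88, [346.0, 159.3], [424.3, 369.3, 30.0]), (0.82, [299.9, 163.1], [428.6, 315.6, 30.0]), (0.56, [253.7, 160.8], [425.8, 261.7, 30.0])] chisel [(0.92, [252.0, 168.8], [432.3, 259.7, 43.0])] [(0.79, [251.9, 251.4], [540.3, 259.1, 36.0])]
[(0.53, [214.5, 151.1], [430.6, 265.7, 43.0])] [(0.52, [237.8, 141.2], [533.6, 267.0, 36.0])] [(0.59, [342.2, 266.2], [488.2, -339.2, 13.0])] []
[(0.7, [259.4, 262.6], [436.6, 269.5, 43.0])] [(0.9, [225.4, 264.7], [532.5, 265.2, 36.0])]
```

The chisel lies in notch 1. The awl seems to have been knocked aside, to about (488,-339); going back to look.

Call:
arm_command(
  series=[-0.43,-3.62,-0.1,0,0,0,0.7,-0.43,-3.62,-0.1,0,0,0,0.7,-0.43,-3.62,-0.1,0,0,0,0.7,-0.43,-3.62,-0.1,0,0,0,0.7,-0.43,-3.62,-0.1,0,0,0,0.7,-0.43,-3.62,-0.1,0,0,0,0.7,-0.43,-3.62,-0.1,0,0,0,0.7,-0.43,-3.62,-0.1,0,0,0,0.7,-0.43,-3.62,-0.1,0,0,0,0.7,-0.43,-3.62,-0.1,0,0,0,0.7,0,0,0,0,0,0.115,0.7,0,0,0,0,0,0.115,0.7,0,0,0,0,0,0.115,0.7,0,0,0,0,0,0.115,0.7,0,0,0,0,0,0.115,0.7,0,0,0,0,0,0.115,0.7,0,0,0,0,0,0.115,0.7],
)

```text
clock: 47.32
tcp_pos: [476.5, -101.9, 248.9]
orientation: [-1.242, -2.883, -0.003]
force: [-0.0, 0.3, -0.5]
gripper_width: 61.1
finger_force: 0.0
```

Call:
arm_command(
  series=[0,0,0,0,0,0.115,0.7,0,0,0,0,0,0.115,0.7,0,0,0,0,0,0.115,0.7,0,0,0,0,0,0.115,0.7,0,0,0,0,0,0.115,0.7,0,0,0,0,0,0.115,0.7,0,0,0,0,0,0.115,0.7,0,0,0,0,0,0.09,0.7,-3.41,0.31,-0.9,0,0,0,0.7,-3.41,0.31,-0.9,0,0,0,0.7,-3.41,0.31,-0.9,0,0,0,0.7,-3.41,0.31,-0.9,0,0,0,0.7,-3.41,0.31,-0.9,0,0,0,0.7,-3.41,0.31,-0.9,0,0,0,0.7,-3.41,0.31,-0.9,0,0,0,0.7,0,0,0,0,0,0,0.7,0,0,0,0,0,0,0.7],
)

```text
clock: 48.73
tcp_pos: [465.4, -344.3, 311.5]
orientation: [-2.368, -2.062, 0.003]
force: [-0.0, 1.1, -0.0]
gripper_width: 60.8
finger_force: 0.0
```

```bash
python3 -c "
from h import *
st();brg();handle('w18.png')
k=cal('wrist')
for t in ('awl','beveller','chisel'): print(t,tip('wrist',t+'_grip',13,1,k),tip('wrist',t+'_tip',13,1,k))
"
```

```text
48.73 [ 465.4 -344.3  311.5] [-2.368 -2.062  0.003] q [-0.32  0.23  1.07  1.56 -0.2   1.47  0.63] F [-0.   1.1 -0. ] w 60.8 0.0
tool y bearing -7.89 wtorque [-0.07  0.04  0.02] q7 0.631
[258 109  17  70 932] [ 489.8 -278.7   13. ] [ 477.5 -375.2   13. ] len 97.3 bearing -97.3
[  9 143  57  27 482] [ 122.8 -277.2   13. ] [ 190.9 -320.1   13. ] len 80.5 bearing -32.2
awl [(0.97, [263.9, 147.5], [481.3, -327.6, 13.0])] []
beveller [] []
chisel [] []
```

Call:
arm_command(
  series=[1.46,1.63,0,0,0,-0.01,0.7,0,0,3.5,0,0,0,0.7,0,0,3.5,0,0,0,0.7,0,0,3.5,0,0,0,0.7,0,0,3.5,0,0,0,0.7,0,0,3.5,0,0,0,0.7,0,0,3.5,0,0,0,0.7,0,0,0,0,0,0,0.7,0,0,0,0,0,0,0.7],
)

```text
clock: 49.83
tcp_pos: [484.2, -327.2, 100.4]
orientation: [-2.347, -2.079, 0.002]
force: [-0.4, -0.2, 0.7]
gripper_width: 60.9
finger_force: 0.0
```

```bash
python3 -c "
from h import *
st();brg();handle('w19.png');print(togo([483.5,-332,30]))
"
```

```text
49.83 [ 484.2 -327.2  100.4] [-2.347e+00 -2.079e+00  2.000e-03] q [-0.22  0.44  0.95  1.81 -0.4   1.11  0.75] F [-0.4 -0.2  0.7] w 60.9 0.0
tool y bearing -6.92 wtorque [-0.13  0.05 -0.  ] q7 0.748
[ 238  147   33   93 2652] [ 490.4 -279.1   13. ] [ 480.8 -352.2   13. ] len 73.8 bearing -97.4
[-0.38 -0.14  7.25]
```

Call:
arm_command(
  series=[-0.38,-0.12,0,0,0,0.007,0.7,0,0,2.5,0,0,0,0.7,0,0,2.5,0,0,0,0.7,0,0,2.0,0,0,0,0.7,0,0,0,0,0,0,0.7,0,0,0,0,0,0,0.7,0,0,0,0,0,0,0.1,0,0,0,0,0,0,0.1,0,0,0,0,0,0,0.1,0,0,0,0,0,0,0.1,0,0,0,0,0,0,0.1,0,0,0,0,0,0,0.1,0,0,0,0,0,0,0.1],
  squeeze=20,
)

```text
clock: 50.97
tcp_pos: [482.9, -332.1, 31.7]
orientation: [-2.358, -2.072, -0.001]
force: [-0.6, 0.1, 1.7]
gripper_width: 25.8
finger_force: 20.0
```

```bash
python3 -c "
from h import *
st();brg();print(togo([483.5,-332,30]))
"
```

```text
50.97 [ 482.9 -332.1   31.7] [-2.358e+00 -2.072e+00 -1.000e-03] q [-0.16  0.53  0.89  1.85 -0.49  0.99  0.81] F [-0.6  0.1  1.7] w 25.8 20.0
tool y bearing -7.38 wtorque [-0.05  0.1  -0.06] q7 0.812
[0.02 0.06 0.17]
```

Call:
arm_command(
  series=[0,0,-2,0,0,0,0.1,0,0,-3.7,0,0,0,0.1,0,0,-3.7,0,0,0,0.1,0,0,-3.7,0,0,0,0.1,0,0,-3.7,0,0,0,0.1,0,0,-3.7,0,0,0,0.1,0,0,-1.5,0,0,0,0.1,3.28,-0.47,0,0,0,0,0.1,3.28,-0.47,0,0,0,0,0.1,3.28,-0.47,0,0,0,0,0.1,3.28,-0.47,0,0,0,0,0.1,3.28,-0.47,0,0,0,0,0.1,3.28,-0.47,0,0,0,0,0.1,3.28,-0.47,0,0,0,0,0.1,0,0,0,0,0,-0.1,0.1,0,0,0,0,0,-0.1,0.1,0,0,0,0,0,-0.1,0.1,0,0,0,0,0,-0.1,0.1],
)

```text
clock: 52.47
tcp_pos: [479.7, -100.6, 251.8]
orientation: [-1.892, -2.504, -0.002]
force: [0.1, -0.0, -1.5]
gripper_width: 26.4
finger_force: 20.0
```

Call:
arm_command(
  series=[0,0,0,0,0,-0.1,0.1,0,0,0,0,0,-0.1,0.1,0,0,0,0,0,-0.1,0.1,0,0,0,0,0,-0.1,0.1,0,0,0,0,0,-0.1,0.1,0,0,0,0,0,-0.1,0.1,0,0,0,0,0,-0.1,0.1,0,0,0,0,0,-0.1,0.1,0,0,0,0,0,-0.1,0.1,0,0,0,0,0,-0.1,0.1,0,0,0,0,0,-0.1,0.1,0,0,0,0,0,-0.1,0.1,0,0,0,0,0,-0.1,0.1],
)

```text
clock: 53.55
tcp_pos: [479.7, -100.9, 251.7]
orientation: [0.008, -3.14, -0.004]
force: [-0.6, -0.2, -0.7]
gripper_width: 26.4
finger_force: 20.0
```

Call:
arm_command(
  series=[0.36,3.62,0,0,0,0,0.1,0.36,3.62,0,0,0,0,0.1,0.36,3.62,0,0,0,0,0.1,0.36,3.62,0,0,0,0,0.1,0.36,3.62,0,0,0,0,0.1,0.36,3.62,0,0,0,0,0.1,0.36,3.62,0,0,0,0,0.1,0.36,3.62,0,0,0,0,0.1,0.36,3.62,0,0,0,0,0.1,0.36,3.62,0,0,0,0,0.1,0.36,3.62,0,0,0,0,0.1,0.36,3.62,0,0,0,0,0.1,0.36,3.62,0,0,0,0,0.1,0,0,0,0,0,0,0.1,0,0,0,0,0,0,0.1],
)

```text
clock: 54.8
tcp_pos: [431.7, 372.0, 252.1]
orientation: [0.007, -3.14, -0.001]
force: [0.5, -1.5, 0.2]
gripper_width: 26.0
finger_force: 20.0
```

```bash
python3 -c "
from h import *
st();brg();k=cal('wrist');im=save('wrist','w20.png')
print('notch',tip('wrist','notch',30,4,k),'awl',tip('wrist','awl_grip',232,1,k))
print(togo([433,371,90]))"
```

```text
54.8 [431.7 372.  252.1] [ 7.00e-03 -3.14e+00 -1.00e-03] q [-1.24  0.16  0.55  1.67 -0.09  1.34  0.89] F [ 0.5 -1.5  0.2] w 26.0 20.0
tool y bearing 90.27 wtorque [-0.06 -0.04 -0.02] q7 0.891
notch [(0.76, [207.3, 167.8], [428.4, 314.4, 30.0]), (0.72, [253.4, 164.3], [423.8, 369.4, 30.0]), (0.66, [162.7, 171.8], [433.7, 260.8, 30.0])] awl [(0.94, [253.1, 249.4], [431.2, 370.3, 232.0])]
[ 0.05  0.26 16.3 ]
```

Call:
arm_command(
  series=[0,-0.05,3.3,0,0,0,0.1,0,0,3.3,0,0,0,0.1,0,0,3.3,0,0,0,0.1,0,0,3.3,0,0,0,0.1,0,0,3.3,0,0,0,0.1,0,0,0,0,0,0,0.1,0,0,0,0,0,0,0.1],
)

```text
clock: 55.53
tcp_pos: [432.6, 367.6, 87.5]
orientation: [-0.003, -3.138, 0.001]
force: [1.0, 0.2, 0.2]
gripper_width: 26.0
finger_force: 20.0
```

```bash
python3 -c "
from h import *
st();brg();k=cal('wrist');im=save('wrist','w21.png')
print('notch',tip('wrist','notch',30,4,k),'awl',tip('wrist','awl_grip',67,1,k))
print(togo([432.5,371,62.5]))"
```

```text
55.53 [432.6 367.6  87.5] [-3.000e-03 -3.138e+00  1.000e-03] q [-1.2   0.31  0.53  1.85 -0.18  1.03  0.97] F [1.  0.2 0.2] w 26.0 20.0
tool y bearing 89.88 wtorque [ 0.03 -0.03  0.  ] q7 0.966
notch [(0.81, [98.2, 221.4], [430.4, 260.1, 30.0]), (0.68, [179.7, 216.8], [427.0, 315.9, 30.0])] awl [(0.82, [252.3, 246.7], [430.6, 365.5, 67.0])]
[0.21 0.03 2.85]
```

Call:
arm_command(
  series=[0.1,0.03,0.8,0,0,0,0.1,0,0,0.8,0,0,0,0.1,0,0,0.7,0,0,0,0.1,0,0,0,0,0,0,0.1],
)

```text
clock: 56.02
tcp_pos: [430.7, 369.4, 63.5]
orientation: [0.001, -3.138, -0.001]
force: [-0.1, 0.8, -1.0]
gripper_width: 26.2
finger_force: 20.0
```

```bash
python3 -c "
from h import *
st();brg()"
```

```text
56.02 [430.7 369.4  63.5] [ 1.000e-03 -3.138e+00 -1.000e-03] q [-1.2   0.34  0.52  1.87 -0.2   0.98  0.98] F [-0.1  0.8 -1. ] w 26.2 20.0
tool y bearing 90.04 wtorque [ 0.    0.03 -0.  ] q7 0.979
```

Call:
arm_command(
  series=[0,0,0.15,0,0,0,0.1,0,0,0.15,0,0,0,0.1,0,0,0,0,0,0,0.1],
)

```text
clock: 56.27
tcp_pos: [431.8, 370.1, 61.9]
orientation: [0.001, -3.14, -0.003]
force: [-0.2, -0.2, -0.1]
gripper_width: 26.3
finger_force: 20.0
```

```bash
python3 -c "
from h import *
st();brg()"
```

```text
56.27 [431.8 370.1  61.9] [ 1.00e-03 -3.14e+00 -3.00e-03] q [-1.2   0.34  0.52  1.87 -0.2   0.98  0.98] F [-0.2 -0.2 -0.1] w 26.3 20.0
tool y bearing 90.02 wtorque [0.03 0.01 0.01] q7 0.981
```

Barely above the floor; a little lower, then release and rise.

Call:
arm_command(
  series=[0,0,0.12,0,0,0,0.1,0,0,0,0,0,0,0.1,0,0,0,0,0,0,0.55,0,0,0,0,0,0,0.55,0,0,0,0,0,0,0.55,0,0,0,0,0,0,0.55,0,0,-3,0,0,0,0.55,0,0,-3,0,0,0,0.55,0,0,-3,0,0,0,0.55,0,0,-3,0,0,0,0.55,0,0,-3,0,0,0,0.55,0,0,-3,0,0,0,0.55,0,0,0,0,0,0,0.55,0,0,0,0,0,0,0.55],
)

```text
clock: 57.43
tcp_pos: [432.9, 370.4, 242.9]
orientation: [-0.001, 3.14, 0.009]
force: [0.4, 0.4, -0.9]
gripper_width: 47.7
finger_force: 0.0
```

```bash
python3 -c "
from h import *
st();k=cal('wrist');im=save('wrist','w22.png')
print('notch',tip('wrist','notch',30,4,k));
for t in ('chisel','awl'): print(t,tip('wrist',t+'_grip',43,1,k),tip('wrist',t+'_tip',38,1,k))
for c in ('scene','side'):
  save(c,c+'22.png')
  for t,z in dict(chisel_grip=43,chisel_tip=38,awl_grip=43,awl_tip=38,beveller_grip=13,key_grip=94,park_seat=94).items(): print(c,t,tip(c,t,z,2))
"
```

```text
57.43 [432.9 370.4 242.9] [-1.00e-03  3.14e+00  9.00e-03] q [-1.25  0.16  0.55  1.68 -0.09  1.32  0.89] F [ 0.4  0.4 -0.9] w 47.7 0.0
notch [(0.88, [256.6, 165.2], [424.9, 372.7, 30.0]), (0.83, [159.9, 170.5], [431.3, 260.2, 30.0]), (0.78, [208.3, 168.2], [428.5, 316.6, 30.0])]
chisel [(0.86, [154.9, 175.4], [433.9, 258.1, 43.0])] [(0.73, [163.3, 253.0], [534.1, 257.3, 38.0])]
awl [(0.66, [253.0, 172.3], [430.3, 368.5, 43.0])] [(0.76, [250.9, 243.4], [521.0, 366.0, 38.0])]
scene chisel_grip [(0.52, [217.3, 154.4], [429.6, 245.6, 43.0]), (0.38, [221.5, 127.8], [521.5, 357.8, 43.0])]
scene chisel_tip [(0.67, [239.1, 139.9], [540.4, 268.3, 38.0])]
scene awl_grip [(0.48, [200.4, 134.3], [436.9, 372.1, 43.0])]
scene awl_tip [(0.43, [219.4, 124.9], [527.3, 381.4, 38.0])]
scene beveller_grip []
scene key_grip [(0.46, [261.9, 153.4], [529.6, 116.6, 94.0])]
scene park_seat [(0.9, [257.2, 151.4], [522.3, 133.7, 94.0])]
side chisel_grip [(0.92, [263.0, 260.5], [426.0, 261.5, 43.0])]
side chisel_tip [(0.61, [225.9, 264.6], [530.9, 267.0, 38.0]), (0.27, [258.6, 259.4], [438.0, 250.9, 38.0])]
side awl_grip [(0.73, [265.4, 287.5], [425.2, 363.9, 43.0])]
side awl_tip []
side beveller_grip []
side key_grip [(0.74, [244.2, 330.1], [482.2, 535.2, 94.0]), (0.65, [229.0, 218.5], [521.3, 127.7, 94.0])]
side park_seat [(0.6, [227.9, 221.9], [524.4, 144.3, 94.0])]
```

```bash
python3 -c "
from h import *
print(arm.job_done())"
```

```text
the job is handed in; nothing more can be done
None
```

I handed the job in at about 57 s of the 210 s. The knob was turned to its hard stop (torque rose from 0.17 to 1.2 N·m), the key is back in its holder, and the rest is at about 30° (network estimate 0.53 rad, red mark not viewed). The chisel is in notch 1 and the awl, which had been knocked aside, is in notch 3. I found no beveller, and the key twisted about 7° in the lock while I was tightening.

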